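# Balance a test tray for an immunity test

### The arm

A 6-joint arm with a two-finger parallel gripper is mounted at the origin on the work surface. World frame = base frame: x ahead of the robot, y to its left, z up, the work surface at z = 0. Lengths are in mm, angles in rad, forces in N, time in s.
With the tool pointing down it reaches from about 325 to 900 mm from the base axis. Payload 6.1 kg.
Tool frame: the origin (TCP) lies at the very end of the fingers, on their centre line; the grasp point (between the pads) lies 19 mm behind it; z points along the fingers, x is the direction in which the jaws open and shut, and the axes are right-handed (so a half turn about z gives the same grasp; the last joint's range is limited). The gripper opens to 85 mm and grips with 20 to 120 N. Pads are 22 mm wide; open, the fingers measure 114 mm over their backs; the gripper's body (76 mm by 85 mm) begins 54 mm behind the grasp point. The pads swing forward as they close: fully open they stand 13 mm farther back than shut.
Start: joints at [-1.279, 0.22, 1.526, -0, 1.395, -0.126], TCP at [253.586, -571.235, 204.5] pointing down, gripper open.
Joint ranges: [-2.98, 2.98], [-0.91, 2.08], [0.09, 2.57], [-1.24, 4.39], [0.2, 2.65], [-2.68, 2.68]. Speed limits (rad/s): [2.57, 2.57, 3.01, 3.14, 3.14, 3.14].

### API

Orientations are given as a unit quaternion [x, y, z, w].
In Python, from rig import state, read_camera, close_job gives the robot as it stands. The module is installed in compiled form; this text tells all that it offers.
- The arm moves only by the tool move_arm, never from a script. Its argument "steps" is a list of rows, each a list of 7 numbers: the opening, from 0 (shut) to 1 (fully open), then the shift along the tool's x, y, z in m, then the turn, a rotation vector about the tool's x, y, z in rad. A call has 1 to 8 rows; each row shifts and turns the pose as measured when the row begins, along the tool's axes as they then stand; what a row does not reach is not made up. A row lasts 1/10 s, in which the tool goes at most 50 mm and 8.59 degrees, less where a joint would pass 70% of its speed; a pose out of reach is approached as far as the arm can. A call with a gripper value outside its range is refused whole. The fingers move at their own pace and stop on an object; the grip force is fixed at half the most. Time passes only in rows, so rows that do not move let the fingers close. It gives the time, the measured TCP pose, the force and the opening at its end, in the units of the state.
- state(): the state, without advancing time (a new reading comes with each control period).
- read_camera(name): name is "scene" or "top" or "wrist"; returns a dict with "img" (480x640x3 uint8, blue, green, red), "range_z" (480x640 float32, mm along the optical axis (not along the pixel's ray), 0 where there is no reading), "mtx" (3x3 intrinsics, pixels), "T" (4x4, takes a point from camera to world coordinates). Camera axes: x right, y up, looking along -z (the intrinsics and any distortion apply to the point x, -y, -z); pixel columns grow to the right and rows downward; lengths in mm; the calibration is good to about 2 mm. The wrist camera is an equidistant fisheye: a pixel r from the principal point sees the ray r / f radians off the axis. A picture is of the moment at which its call begins.
- close_job(): hands the job in, once; it reports no verdict.
The state is a dict: "t": time; "joints": joint angles; "joint_vel": joint speeds; "joint_torque": joint torques, N m; "tcp_pos": TCP position; "tcp_rot": TCP orientation; "wrist_force": force on the tool from outside, world axes, zero at the start; "wrist_torque": the same for the moment, N m; "finger_gap": finger opening in mm.
Only numpy, scipy, OpenCV 4.12 (cv2) and the standard library are available. Lean on these libraries where they do the work, as an engineer would, in place of code of your own. Each camera call takes 0.05 s, during which the arm holds its last target.

### The job

Load the grey tray that balances on the narrow white block, without letting it slide or tip: first set the black power pack upright on the tray's middle mark, then set the blue and the red filter box upright on the end marks, each at the end nearer to the terminal post of its own colour, all three squared up with their longer sides along the tray's length. Last, stand the round white sensor upright, centred on top of the power pack. Leave the mouse, the tape roll and the screwdriver where they are.

Things in the scene. Friction and masses are not known exactly. Their poses are not given: they have to be found in the camera images.
- tray: Loose grey tray, 150 g, 130 (x) x 270 (y, its length) x 16 mm high, walls and floor 4 mm. Rests, centred, on a fixed white block 105 (x) x 90 (y) x 50 mm high: a box on an overhanging end tips it unless the pack is in the middle. Origin: centre of underside; inner floor 4 mm above. White outlines on the floor are the marks: middle at the origin, ends 85 mm away along +y and -y. Yaw within 20 degrees.
- pack: Loose black power pack with a yellow band, 48 (its x) x 64 (its y) x 55 mm high, about 500 g. Origin: centre of its underside; flat top 55 mm above. Stands upright on the bench; grip it across its 48 mm width (x).
- blue_box: Loose blue filter box, with aluminium end faces and a brass connector (5 mm long) on each y end, 40 (its x) x 50 (its y, without the connectors; 63 with them) x 45 mm high, about 250 g. Origin: centre of its underside. Stands upright on the bench; grip it across its 40 mm width (x).
- red_box: Loose red filter box, the same shape, size and mass as the blue one. Origin: centre of its underside. Stands upright on the bench; grip it across its 40 mm width (x).
- sensor: Loose round white sensor with a black spot on top, a cylinder 40 mm in diameter and 30 mm high (31.5 with the spot), about 70 g. Origin: centre of its underside. Stands upright on the bench.
- blue_post: Fixed terminal post: black base 50 x 50 x 18 mm, with a round blue cap 36 mm in diameter, 54 mm high overall. Origin: centre of its underside. It stands beyond the tray, nearer to one of its ends; it shows which end is for the blue box.
- red_post: Fixed terminal post, the same but with a red cap, near the tray's other end; it shows which end is for the red box. Origin: centre of its underside.
- mouse: Bystander: loose black computer mouse, 100 x 56 x 32 mm high, between the robot and the tray. Origin: centre of its underside.
- tape: Bystander: loose yellow tape roll lying flat, 90 mm in diameter, 20 mm high, beyond the work to the left. Origin: centre of its underside.
- screwdriver: Bystander: loose screwdriver with a green handle, 150 mm long, lying beyond the work to the right. Origin: on its underside.

How it is judged:
By the outcome, as a careful person would: the job done as asked, in the order asked, and still so for the second after the job is handed in, with the robot touching nothing.
It also fails if it takes over 115 s, if anything falls off the work surface, if the arm or the gripper's body presses on something with over 40 N, if the wrist force passes 120 N, or if a joint passes its speed limit or range.

## Working session

There is one attempt and no reset: what is moved stays moved. The work goes in short steps, Python scripts to look and compute and a tool call to move; the robot and the scene stay as the last step left them, time stands still between calls to the robot, and variables do not carry over. Pictures are saved under pics/ and viewed, and the job is handed in when it is done.

Besides the shell and the picture viewer there is one more tool, called after "Call:" as a command line: name --pt "numbers of a row" for each row, then --argument value for the rest. move_arm: Moves the arm, as the interface text tells. Its arguments: {"type":"object","properties":{"steps":{"type":"array","items":{"type":"array","items":{"type":"number"}}}},"required":["steps"]}

```bash
mkdir -p pics; ls
python3 - <<'E'
from rig import state, read_camera
import cv2,numpy as np
print(state())
for n in ["scene","top","wrist"]:
    d=read_camera(n); cv2.imwrite(f"pics/a_{n}.png",d["img"]); np.savez(f"a_{n}.npz",**d)
    print(n,d["mtx"].round(1).tolist(),d["T"].round(3).tolist(),[k for k in d])
E
```

```text
pics
{'t': 0.0, 'joints': array([-1.27911388e+00,  2.21248235e-01,  1.52761611e+00,  1.41008108e-05,
        1.39472977e+00, -1.26084559e-01]), 'joint_vel': array([ 0.0007999 ,  0.00062749, -0.00149046,  0.00011731, -0.00094654,
       -0.00043667]), 'joint_torque': array([ 1.29746120e-03, -4.96889555e+01, -3.89397347e+01, -2.01648331e-04,
        1.07730078e-02,  2.59188681e-05]), 'tcp_pos': array([ 253.39071844, -570.5959076 ,  203.38297764]), 'tcp_rot': array([ 8.38366517e-01, -5.45106028e-01, -7.59238070e-04, -6.51972218e-04]), 'wrist_force': array([ 0.32658529, -0.34626067,  1.2106625 ]), 'wrist_torque': array([0.0111223 , 0.06335502, 0.03401473]), 'finger_gap': 85.37653657459276}
scene [[597.0, 0.0, 313.8], [0.0, 597.0, 239.2], [0.0, 0.0, 1.0]] [[-0.373, -0.725, 0.579, 1237.39], [0.928, -0.302, 0.218, 257.609], [0.017, 0.619, 0.786, 1008.764], [0.0, 0.0, 0.0, 1.0]] ['img', 'range_z', 'mtx', 'T']
top [[476.9, 0.0, 311.8], [0.0, 476.9, 237.7], [0.0, 0.0, 1.0]] [[0.095, 0.971, -0.218, 357.672], [-0.995, 0.093, -0.021, 5.058], [-0.001, 0.219, 0.976, 970.835], [0.0, 0.0, 0.0, 1.0]] ['img', 'range_z', 'mtx', 'T']
wrist [[371.6, 0.0, 318.2], [0.0, 371.6, 242.0], [0.0, 0.0, 1.0]] [[0.405, 0.874, 0.27, 321.809], [-0.914, 0.388, 0.118, -541.601], [-0.002, -0.294, 0.956, 372.693], [0.0, 0.0, 0.0, 1.0]] ['img', 'range_z', 'mtx', 'T']
```

View pics/a_scene.png

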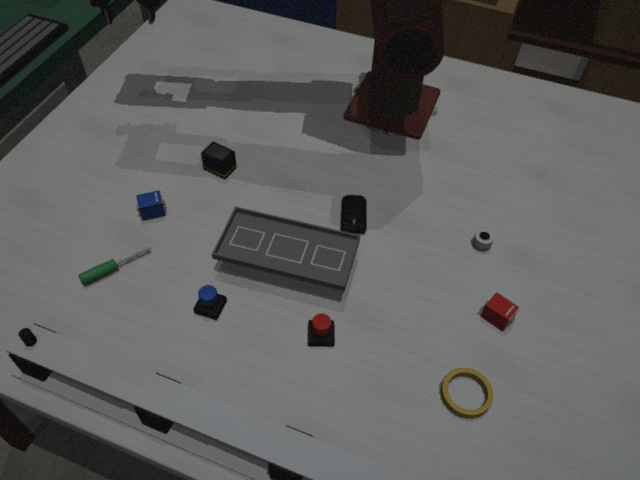

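View pics/a_top.png

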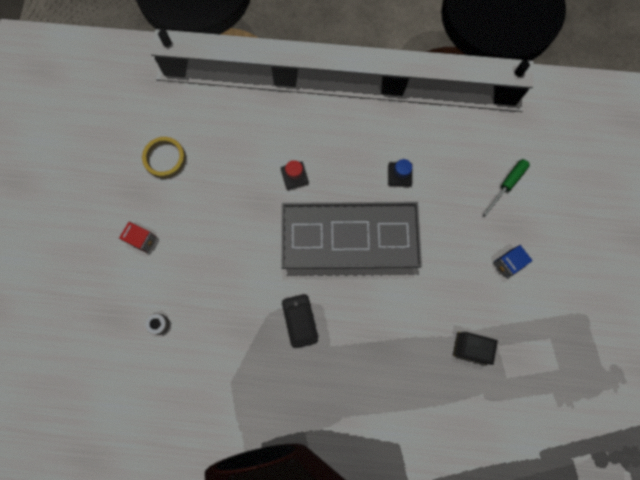

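View pics/a_wrist.png

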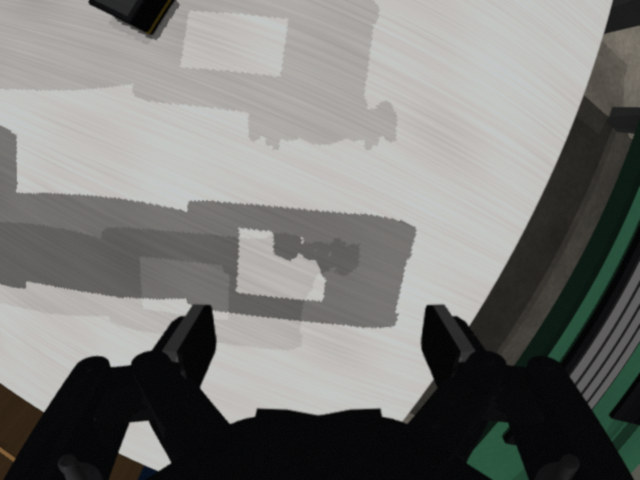

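The scene view shows the black pack at (218,159), the blue box at (150,205), the red box at (499,311), the sensor at (483,240), the tray centre at (287,250), the blue post at (208,300) and the red post at (321,328). In the top view the red post is at the tray's left end (+y) and the blue post at its right end (-y). Next I'll measure in world coordinates.

```bash
cat > h.py <<'E'
import numpy as np,cv2
def world(d):
    K,T=d["mtx"],d["T"];v,u=np.mgrid[0:480,0:640];z=d["range_z"].astype(float)
    P=np.stack([(u-K[0,2])*z/K[0,0],-(v-K[1,2])*z/K[1,1],-z],-1)
    W=P@T[:3,:3].T+T[:3,3];W[z==0]=np.nan;return W
def ray(d,uv,h):
    K,T=d["mtx"],d["T"];uv=np.atleast_2d(uv).astype(float)
    r=np.stack([(uv[:,0]-K[0,2])/K[0,0],-(uv[:,1]-K[1,2])/K[1,1],-np.ones(len(uv))],-1)@T[:3,:3].T
    o=T[:3,3];s=(h-o[2])/r[:,2];return o+r*s[:,None]
def rect(P):
    (c,s,a)=cv2.minAreaRect(P[:,:2].astype(np.float32))
    # report angle of the LONG side from world y axis (CCW yaw, mod 180), size (short,long)
    if s[0]>s[1]: ang=a-90
    else: ang=a
    ang=(ang+90)%180-90
    return np.round(c,1),np.round(sorted(s),1),round(ang,1)
E
python3 - <<'E'
from h import *
for n in ["top","scene"]:
    d=dict(np.load(f"a_{n}.npz"));W=world(d);R={"pack":((474,348),55,25),"blue":((513,261),45,22),"red":((138,237),45,22),"sensor":((158,324),30,16),"tray":((351,237),66,80),"bpost":((402,170),54,22),"rpost":((294,172),54,22)}
    if n=="scene":R={"pack":((218,159),55,25),"blue":((150,205),45,22),"red":((499,311),45,25),"sensor":((483,240),30,16),"tray":((287,250),66,85),"bpost":((208,300),54,25),"rpost":((321,328),54,25)}
    b=W[200:300,440:480] if n=="top" else W[340:380,380:430]
    print(n,"bench z",np.nanmedian(b[...,2]),np.nanstd(b[...,2]))
    for k,((u,v),h,r) in R.items():
        w=W[max(0,v-r):v+r,u-r:u+r].reshape(-1,3);w=w[np.isfinite(w).all(1)]
        t=w[abs(w[:,2]-h)<5]
        if len(t)<8: print(k,"few",np.percentile(w[:,2],[50,90,99]));continue
        print(k,len(t),"z",np.median(t[:,2]).round(1),*rect(t),"mean",t.mean(0).round(1))
E
python3 - <<'E'
import cv2,numpy as np
a=cv2.imread('pics/a_top.png')
def c(u,v,r):return cv2.resize(a[v-r:v+r,u-r:u+r],(260,260),interpolation=cv2.INTER_CUBIC)
r1=np.hstack([c(474,348,30),c(513,261,30),c(138,237,30)])
r2=np.hstack([c(158,324,30),c(351,237,75),c(300,320,40)])
cv2.imwrite('pics/crops.png',np.clip(np.vstack([r1,r2])*1.8,0,255).astype('uint8'))
E
```

```text
top bench z -0.025822609271187957 1.7784280456290527
pack 892 z 55.0 [ 383.  -305.8] [48.2 65.1] -9.1 mean [ 382.7 -304.6   54.9]
blue 543 z 44.7 [ 561.2 -379.7] [40.1 55.6] 38.6 mean [ 560.3 -378.6   44.6]
red 520 z 44.9 [538.1 380.1] [39.8 54.4] -20.8 mean [537.8 378.9  44.8]
sensor 333 z 30.2 [369.3 313.8] [36.5 38.2] 5.5 mean [369.4 313.2  30.2]
tray 1009 z 65.7 [575.8 -48.8] [131.4 270.9] 5.8 mean [576.5 -46.9  65.6]
bpost 221 z 53.8 [ 729.  -146.1] [33.6 34.3] -81.4 mean [ 728.9 -145.7   53.9]
rpost 230 z 54.0 [705.6  77.5] [32.8 35.2] -84.1 mean [704.6  77.3  53.9]
scene bench z 0.9738455936829951 1.8776102693748609
pack 443 z 55.6 [ 384.1 -306.9] [51.9 68.1] -9.7 mean [ 387.  -304.6   55.4]
blue 371 z 45.3 [ 562.3 -380.3] [45.2 52.4] 37.8 mean [ 564.3 -379.3   45.2]
red 526 z 45.6 [540.4 378.7] [43.4 53.6] -20.6 mean [541.9 378.8  45.4]
sensor 234 z 30.8 [372.6 312.3] [39.1 40.2] 59.6 mean [373.6 313.   30.6]
tray 1155 z 65.8 [576.6 -50.2] [135.7 271.8] 5.8 mean [579.7 -51.2  65.6]
bpost 253 z 54.6 [ 730.7 -147.1] [34.  36.5] -58.3 mean [ 732.6 -146.2   54.4]
rpost 264 z 54.6 [708.6  76.2] [33.8 33.9] 55.9 mean [709.1  76.6  54.5]
```

View pics/crops.png

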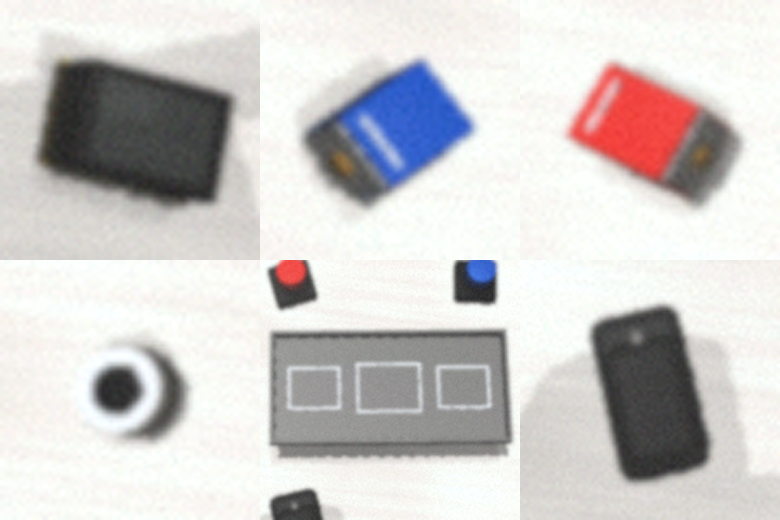

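Sizes and heights match what was given. The tray is at about (576,-49.5) with yaw 5.8°. Red goes at the +y end and blue at the -y end. Now a move-planning helper, then I'll hover over the pack.

```bash
cat >> h.py <<'E'
from scipy.spatial.transform import Rotation as Ro
def Rd(th):
    t=np.radians(th);c,s=np.cos(t),np.sin(t)
    return np.array([[c,s,0],[s,-c,0],[0,0,-1.]])
def plan(wps,st,mx=40,ma=8):
    """wps: x,y,z,theta_deg,opening,(optional max step). prints rows in tool axes (m, rad)"""
    p=np.array(st["tcp_pos"]);R=Ro.from_quat(st["tcp_rot"])
    print("tcp",p.round(1),"theta",np.degrees(np.arctan2(*R.as_matrix()[[1,0],0])).round(2),"gap",round(st["finger_gap"],1),"F",st["wrist_force"].round(1),"t",round(st["t"],2))
    for w in wps:
        q=np.array(w[:3],float);Q=Ro.from_matrix(Rd(w[3]));m=w[5] if len(w)>5 else mx
        rv=(R.inv()*Q).as_rotvec()
        n=max(1,int(np.ceil(max(np.linalg.norm(q-p)/m,np.degrees(np.linalg.norm(rv))/ma))))
        for i in range(n):
            d=R.inv().apply((q-p)/n);print([w[4]]+[round(float(v),4) for v in d/1000]+[round(float(v),3) for v in rv/n],",")
            R=R*Ro.from_rotvec(rv/n)
        p=q;R=Q;print("--")
E
python3 - <<'E'
from h import *; from rig import state
plan([(384,-306.5,200,-9.4,1)],state())
E
```

```text
tcp [ 253.4 -570.7  203.6] theta -66.06 gap 85.9 F [-0.1 -0.1  0.4] t 0.15
[1, -0.0236, -0.0283, 0.0005, -0.0, 0.0, -0.124] ,
[1, -0.0199, -0.031, 0.0005, -0.0, 0.0, -0.124] ,
[1, -0.0159, -0.0332, 0.0005, -0.0, 0.0, -0.124] ,
[1, -0.0117, -0.0349, 0.0005, -0.0, 0.0, -0.124] ,
[1, -0.0073, -0.0361, 0.0005, -0.0, 0.0, -0.124] ,
[1, -0.0028, -0.0367, 0.0005, -0.0, 0.0, -0.124] ,
[1, 0.0018, -0.0368, 0.0005, -0.0, 0.0, -0.124] ,
[1, 0.0063, -0.0363, 0.0005, -0.0, 0.0, -0.124] ,
--
```

Call:
move_arm --pt "1 -0.024 -0.028 0 0 0 -0.124" --pt "1 -0.02 -0.031 0 0 0 -0.124" --pt "1 -0.016 -0.033 0 0 0 -0.124" --pt "1 -0.012 -0.035 0.001 0 0 -0.124" --pt "1 -0.007 -0.036 0.001 0 0 -0.124" --pt "1 -0.003 -0.037 0.001 0 0 -0.124" --pt "1 0.002 -0.037 0 0 0 -0.124" --pt "1 0.006 -0.036 0 0 0 -0.124"

```text
t: 0.95
tcp_pos: [379.7, -297.1, 197.2]
tcp_rot: [0.998, -0.065, -0.002, -0.002]
wrist_force: [1.6, -0.0, 0.1]
finger_gap: 85.3
```

Run:
```python
from h import *; from rig import state,read_camera
plan([(384,-306.5,200,-9.4,1)],state())
d=read_camera("wrist");cv2.imwrite("pics/w1.png",d["img"]);np.savez("w1.npz",**d)
```

```text
tcp [ 379.7 -297.1  197.2] theta -7.5 gap 85.3 F [ 1.6 -0.   0.1] t 0.95
[1, 0.0055, 0.0087, -0.0029, -0.005, 0.004, 0.033] ,
--
```

View pics/w1.png

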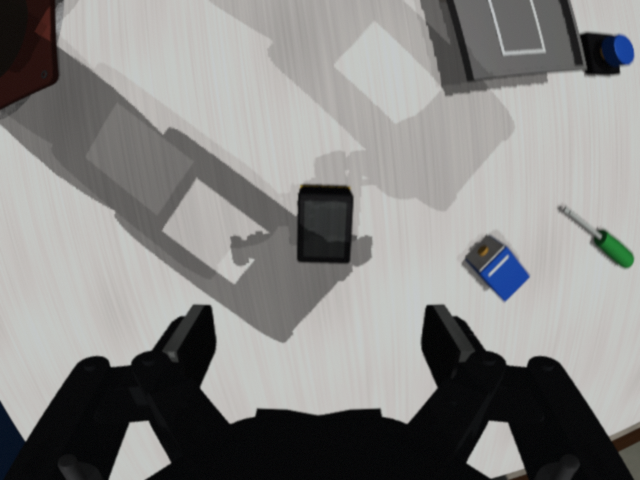

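The wrist view shows the pack upright between the fingers, its top at about (300–352, 190–262), with the blue box at (497,268). I'll measure the pack and blue box in this view as well.

```bash
cat >> h.py <<'E'
def worldw(d):
    K,T=d["mtx"],d["T"];v,u=np.mgrid[0:480,0:640];z=d["range_z"].astype(float)
    a=(u-K[0,2])/K[0,0];b=(v-K[1,2])/K[1,1];r=np.hypot(a,b)+1e-9
    t=np.tan(np.minimum(r,1.5));P=np.stack([a/r*t*z,-b/r*t*z,-z],-1)
    W=P@T[:3,:3].T+T[:3,3];W[(z==0)|(r>1.2)]=np.nan;return W
def top(W,u,v,r,h,tol=4):
    w=W[max(0,v-r):v+r,max(0,u-r):u+r].reshape(-1,3);w=w[np.isfinite(w).all(1)]
    t=w[abs(w[:,2]-h)<tol];print(len(t),"z",np.median(t[:,2]).round(1),*rect(t),"mean",t.mean(0).round(1));return t
E
python3 - <<'E'
from h import *
d=dict(np.load("w1.npz"));W=worldw(d)
print("bench",np.nanmedian(W[280:300,240:400,2]))
top(W,325,225,50,55);top(W,497,268,38,45,3)
E
```

```text
bench -0.12030917744183967
3839 z 55.0 [ 382.8 -308.2] [48. 65.] -9.2 mean [ 383.  -306.3   54.9]
1534 z 44.7 [ 560.7 -381.9] [40.8 53.9] 38.5 mean [ 559.  -380.6   44.6]
```

Run:
```python
from h import *; from rig import state
plan([(383,-307,150,-9.3,1),(383,-307,20,-9.3,1,35)],state())
```

```text
tcp [ 381.4 -292.4  197. ] theta -6.99 gap 85.6 F [ 3.4  4.2 -1.4] t 1.0
[1, 0.0017, 0.0073, 0.0234, -0.004, 0.001, 0.02] ,
[1, 0.0018, 0.0072, 0.0234, -0.004, 0.001, 0.02] ,
--
[1, 0.0, 0.0, 0.0325, 0.0, 0.0, 0.0] ,
[1, 0.0, 0.0, 0.0325, 0.0, 0.0, 0.0] ,
[1, 0.0, 0.0, 0.0325, 0.0, 0.0, 0.0] ,
[1, 0.0, 0.0, 0.0325, 0.0, 0.0, 0.0] ,
--
```

Call:
move_arm --pt "1 0.002 0.007 0.02 -0.004 0.001 0.02" --pt "1 0.002 0.007 0.02 -0.004 0.001 0.02" --pt "1 0 0 0 0 0 0" --pt "1 0 0 0 0 0 0"

```text
t: 1.4
tcp_pos: [385.1, -304.1, 156.7]
tcp_rot: [0.997, -0.079, 0.0, 0.0]
wrist_force: [-0.6, 0.2, 0.4]
finger_gap: 85.5
```

Run:
```python
from h import *; from rig import state
plan([(383,-307,20,-9.3,1,22)],state())
```

```text
tcp [ 385.1 -304.1  156.7] theta -9.01 gap 85.5 F [-0.6  0.2  0.4] t 1.4
[1, -0.0002, 0.0005, 0.0195, 0.0, -0.0, 0.001] ,
[1, -0.0002, 0.0005, 0.0195, 0.0, -0.0, 0.001] ,
[1, -0.0002, 0.0005, 0.0195, 0.0, -0.0, 0.001] ,
[1, -0.0002, 0.0005, 0.0195, 0.0, -0.0, 0.001] ,
[1, -0.0002, 0.0005, 0.0195, 0.0, -0.0, 0.001] ,
[1, -0.0002, 0.0005, 0.0195, 0.0, -0.0, 0.001] ,
[1, -0.0002, 0.0005, 0.0195, 0.0, -0.0, 0.001] ,
--
```

Call:
move_arm --pt "1 -0.001 0.002 0.025 0 0 0.005" --pt "1 -0.001 0.002 0.025 0 0 0" --pt "1 0 0 0.025 0 0 0" --pt "1 0 0 0.02 0 0 0" --pt "1 0 0 0.015 0 0 0" --pt "1 0 0 0 0 0 0"

```text
t: 2.0
tcp_pos: [384.9, -312.5, 50.4]
tcp_rot: [0.997, -0.082, 0.004, 0.003]
wrist_force: [-0.9, 0.5, 0.1]
finger_gap: 85.1
```

Run:
```python
from h import *; from rig import state
plan([(383,-307,20,-9.3,1,22)],state())
```

```text
tcp [ 384.9 -312.5   50.4] theta -9.41 gap 85.1 F [-0.9  0.5  0.1] t 2.0
[1, -0.0015, -0.0027, 0.0152, 0.003, -0.004, -0.001] ,
[1, -0.0015, -0.0026, 0.0152, 0.003, -0.004, -0.001] ,
--
```

Call:
move_arm --pt "1 -0.001 -0.002 0.01 0.003 -0.003 0" --pt "1 -0.001 -0.002 0.009 0.003 -0.003 0" --pt "1 0 -0.001 0.008 0 0 0" --pt "1 0 0 0 0 0 0" --pt "1 0 0 0 0 0 0"

```text
t: 2.5
tcp_pos: [385.7, -309.4, 25.1]
tcp_rot: [0.997, -0.082, 0.003, 0.001]
wrist_force: [-0.3, 0.5, -0.3]
finger_gap: 85.0
```

Run:
```python
from h import *; from rig import state
plan([(383,-307,20,-9.3,1,22)],state())
```

```text
tcp [ 385.7 -309.4   25.1] theta -9.44 gap 85.0 F [-0.3  0.5 -0.3] t 2.5
[1, -0.003, -0.0019, 0.0051, 0.002, -0.005, -0.002] ,
--
```

Call:
move_arm --pt "1 -0.003 -0.002 0.004 0.002 -0.005 0" --pt "1 0 0 0 0 0 0" --pt "1 0 0 0 0 0 0"

```text
t: 2.8
tcp_pos: [383.3, -307.2, 21.6]
tcp_rot: [0.997, -0.082, 0.0, 0.0]
wrist_force: [0.1, 0.9, 0.3]
finger_gap: 85.0
```

Run:
```python
from h import *; from rig import state
plan([(383,-307,20,-9.3,1,22)],state())
```

```text
tcp [ 383.3 -307.2   21.6] theta -9.43 gap 85.0 F [0.1 0.9 0.3] t 2.8
[1, -0.0003, -0.0001, 0.0016, 0.001, -0.001, -0.002] ,
--
```

Call:
move_arm --pt "0 0 0 0 0 0 0" --pt "0 0 0 0 0 0 0" --pt "0 0 0 0 0 0 0" --pt "0 0 0 0 0 0 0" --pt "0 0 0 0 0 0 0" --pt "0 0 0 0 0 0 0" --pt "0 0 0 0 0 0 0" --pt "0 0 0 0 0 0 0"

```text
t: 3.6
tcp_pos: [383.3, -307.4, 22.6]
tcp_rot: [0.997, -0.082, 0.0, 0.001]
wrist_force: [-1.0, 1.3, 1.4]
finger_gap: 45.3
```

Run:
```python
from h import *; from rig import state
plan([(383,-307,150,-9.3,0,30),(576,-49.5,150,5.8,0,35)],state())
```

```text
tcp [ 383.3 -307.4   22.6] theta -9.42 gap 45.3 F [-1.   1.3  1.4] t 3.6
[0, -0.0, -0.0, -0.0255, 0.0, -0.0, -0.0] ,
[0, -0.0, -0.0, -0.0255, 0.0, -0.0, -0.0] ,
[0, -0.0001, -0.0, -0.0255, 0.0, -0.0, -0.0] ,
[0, -0.0001, -0.0001, -0.0255, 0.0, -0.0, -0.0] ,
[0, -0.0001, -0.0001, -0.0255, 0.0, -0.0, -0.0] ,
--
[0, 0.0149, -0.0285, 0.0, 0.0, 0.0, -0.026] ,
[0, 0.0156, -0.0281, 0.0, 0.0, 0.0, -0.026] ,
[0, 0.0164, -0.0277, 0.0, 0.0, 0.0, -0.026] ,
[0, 0.0171, -0.0273, 0.0, 0.0, 0.0, -0.026] ,
[0, 0.0178, -0.0268, 0.0, 0.0, 0.0, -0.026] ,
[0, 0.0185, -0.0263, 0.0, 0.0, 0.0, -0.026] ,
[0, 0.0192, -0.0258, 0.0, 0.0, 0.0, -0.026] ,
[0, 0.0199, -0.0253, 0.0, 0.0, 0.0, -0.026] ,
[0, 0.0205, -0.0248, 0.0, 0.0, 0.0, -0.026] ,
[0, 0.0212, -0.0242, 0.0, 0.0, 0.0, -0.026] ,
--
```

Call:
move_arm --pt "0 0 0 -0.012 0 0 0" --pt "0 0 0 -0.025 0 0 0" --pt "0 0 0 -0.03 0 0 0" --pt "0 0 0 -0.03 0 0 0" --pt "0 0 0 -0.025 0 0 0" --pt "0 0 0 -0.015 0 0 0" --pt "0 0 0 0 0 0 0" --pt "0 0 0 0 0 0 0"

```text
t: 4.4
tcp_pos: [378.8, -302.4, 161.3]
tcp_rot: [0.997, -0.082, -0.005, -0.004]
wrist_force: [-0.1, 0.1, -6.3]
finger_gap: 44.8
```

Run:
```python
from h import *; from rig import state,read_camera
d=read_camera("wrist");cv2.imwrite("pics/w2.png",d["img"]);np.savez("w2.npz",**d)
plan([(576,-49.5,165,5.8,0,35)],state())
```

```text
tcp [ 378.8 -302.4  161.1] theta -9.41 gap 45.4 F [-0.5 -0.1 -5.1] t 4.45
[0, 0.0153, -0.0282, -0.0003, -0.001, 0.001, -0.027] ,
[0, 0.0161, -0.0278, -0.0003, -0.001, 0.001, -0.027] ,
[0, 0.0168, -0.0273, -0.0004, -0.001, 0.001, -0.027] ,
[0, 0.0175, -0.0269, -0.0004, -0.001, 0.001, -0.027] ,
[0, 0.0182, -0.0264, -0.0004, -0.001, 0.001, -0.027] ,
[0, 0.0189, -0.0259, -0.0004, -0.001, 0.001, -0.027] ,
[0, 0.0196, -0.0254, -0.0004, -0.001, 0.001, -0.027] ,
[0, 0.0203, -0.0249, -0.0004, -0.001, 0.001, -0.027] ,
[0, 0.0209, -0.0243, -0.0004, -0.001, 0.001, -0.027] ,
[0, 0.0216, -0.0237, -0.0004, -0.001, 0.001, -0.027] ,
--
```

View pics/w2.png

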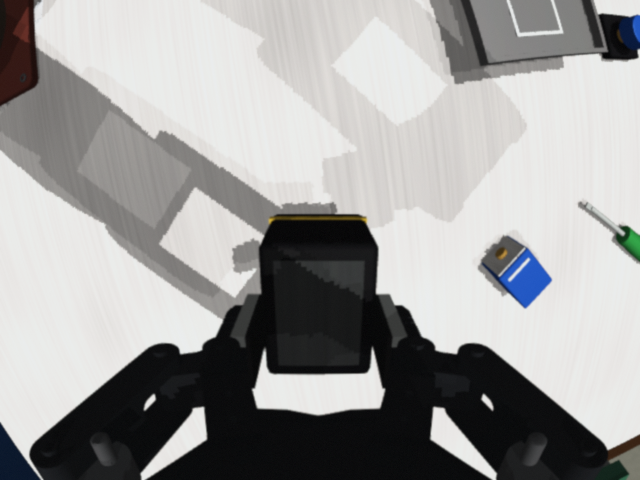

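The pack hangs straight in the grip, its top at (275–367, 262–372). Next: its offset from the TCP.

Run:
```python
from h import *; from rig import state
s=state();R=Ro.from_quat(s["tcp_rot"]).as_matrix();p=s["tcp_pos"]
d=dict(np.load("w2.npz"));W=worldw(d);w=W[240:385,255:385].reshape(-1,3);w=w[np.isfinite(w).all(1)]
L=(w-p)@R;h=L[:,2];print(np.percentile(h,[1,10,50]))
t=L[abs(h-np.percentile(h,40))<4];print(len(t),np.median(t[:,2]),rect(t))
u=R.T@np.array([0,0,1]);print(u)
```

```text
[-60.33144052 -33.97472448 -32.55884589]
14941 -32.61232549203568 (array([0.4, 0.3]), array([53.2, 64.5]), 0.3)
[-0.01045019 -0.00739962 -0.99991802]
```

Call:
move_arm --pt "0 0.015 -0.028 0 -0.001 0.001 -0.027" --pt "0 0.016 -0.028 0 -0.001 0.001 -0.027" --pt "0 0.017 -0.027 0 -0.001 0.001 -0.027" --pt "0 0.017 -0.027 0 -0.001 0.001 -0.027" --pt "0 0.018 -0.026 0 -0.001 0.001 -0.027" --pt "0 0.019 -0.026 0 -0.001 0.001 -0.027" --pt "0 0.02 -0.025 0 0 0 -0.027" --pt "0 0.01 -0.012 0 0 0 -0.027"

```text
t: 5.25
tcp_pos: [521.8, -104.5, 146.8]
tcp_rot: [1.0, 0.027, -0.011, -0.007]
wrist_force: [0.8, -0.5, -4.2]
finger_gap: 44.7
```

Run:
```python
from h import *; from rig import state
plan([(576,-49.5,165,5.8,0,20)],state())
```

```text
tcp [ 521.8 -104.5  146.8] theta 3.06 gap 44.7 F [ 0.8 -0.5 -4.2] t 5.25
[0, 0.0142, -0.0131, -0.0047, -0.004, 0.006, -0.012] ,
[0, 0.0143, -0.0129, -0.0047, -0.004, 0.006, -0.012] ,
[0, 0.0145, -0.0127, -0.0046, -0.004, 0.006, -0.012] ,
[0, 0.0147, -0.0125, -0.0046, -0.004, 0.006, -0.012] ,
--
```

Call:
move_arm --pt "0 0.014 -0.013 -0.006 -0.004 0.006 -0.012" --pt "0 0.014 -0.013 -0.006 -0.004 0.006 -0.012" --pt "0 0.012 -0.011 -0.004 -0.004 0.006 -0.012" --pt "0 0.006 -0.006 0 -0.002 0.003 -0.006" --pt "0 0 0 0 0 0 0" --pt "0 0 0 0 0 0 0"

```text
t: 5.85
tcp_pos: [561.7, -52.7, 152.5]
tcp_rot: [0.999, 0.051, -0.008, -0.002]
wrist_force: [0.2, -0.1, -5.8]
finger_gap: 45.2
```

Run:
```python
from h import *; from rig import state,read_camera
d=read_camera("top");cv2.imwrite("pics/t2.png",d["img"]);np.savez("t2.npz",**d)
W=world(d);t=top(W,351,237,80,66,4)
d=read_camera("wrist");cv2.imwrite("pics/w3.png",d["img"]);np.savez("w3.npz",**d)
W=worldw(d);w=W[np.isfinite(W).all(2)];w=w[(abs(w[:,2]-66)<2.5)&(abs(w[:,0]-576)<90)&(abs(w[:,1]+49)<160)];print(len(w),rect(w),w[:,2].mean())
plan([(576,-49.5,130,5.8,0,20)],state())
```

```text
172 z 65.4 [576.6 -40.1] [127.1 254.8] 5.4 mean [615.2  27.4  65.6]
5046 (array([575.6, -50.9]), array([131.3, 271.8]), 5.9) 65.64675645216175
tcp [561.6 -53.  152.6] theta 5.8 gap 45.0 F [-0.2 -0.  -5.3] t 5.95
[0, 0.0075, -0.0009, 0.0112, -0.003, 0.008, -0.0] ,
[0, 0.0074, -0.001, 0.0112, -0.003, 0.008, -0.0] ,
--
```

View pics/w3.png

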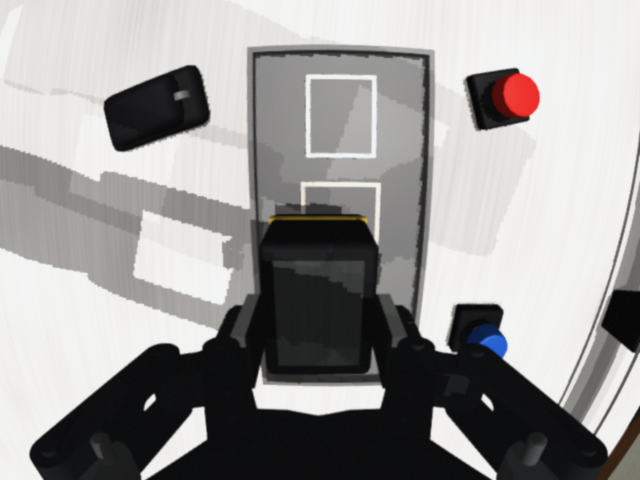

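The whole rim is visible in the wrist view: tray at (575.6,-50.9) with yaw 5.9°, which agrees with the earlier views. The middle mark is at (340,210), partly hidden by the pack. Now lowering it.

Call:
move_arm --pt "0 0.006 -0.001 0.008 -0.003 0.008 0" --pt "0 0.005 -0.001 0.009 -0.002 0.006 0" --pt "0 0.003 0 0.009 0 0 0" --pt "0 0 0 0 0 0 0" --pt "0 0 0 0 0 0 0"

```text
t: 6.45
tcp_pos: [575.1, -51.1, 123.2]
tcp_rot: [0.999, 0.049, -0.001, -0.0]
wrist_force: [0.1, -0.1, -4.7]
finger_gap: 45.3
```

Run:
```python
from h import *; from rig import state,read_camera
plan([(575.8,-50.3,90,5.85,0,15)],state())
```

```text
tcp [575.1 -51.1 123.2] theta 5.63 gap 45.3 F [ 0.1 -0.1 -4.7] t 6.45
[0, 0.0003, -0.0002, 0.0111, -0.0, 0.001, -0.001] ,
[0, 0.0003, -0.0002, 0.0111, -0.0, 0.001, -0.001] ,
[0, 0.0003, -0.0002, 0.0111, -0.0, 0.001, -0.001] ,
--
```

Call:
move_arm --pt "0 0 0 0.009 0 0.001 -0.001" --pt "0 0.001 -0.001 0.009 0 0.001 -0.001" --pt "0 0 0 0.009 0 0 -0.001" --pt "0 0 0 0.003 0 0 0" --pt "0 0 0 0 0 0 0" --pt "0 0 0 0 0 0 0"

```text
t: 7.05
tcp_pos: [575.6, -49.8, 90.1]
tcp_rot: [0.999, 0.051, -0.001, -0.0]
wrist_force: [-0.2, 0.2, -6.1]
finger_gap: 45.0
```

Run:
```python
from h import *; from rig import state,read_camera
plan([(575.8,-50.3,77.5,5.85,0,5)],state())
```

```text
tcp [575.6 -49.8  90.1] theta 5.81 gap 45.0 F [-0.2  0.2 -6.1] t 7.05
[0, 0.0001, 0.0002, 0.0042, -0.0, 0.001, -0.0] ,
[0, 0.0001, 0.0002, 0.0042, -0.0, 0.001, -0.0] ,
[0, 0.0001, 0.0002, 0.0042, -0.0, 0.001, -0.0] ,
--
```

Call:
move_arm --pt "0 0 0 0.004 0 0.001 0" --pt "0 0 0 0.004 0 0 0" --pt "0 0 0 0.003 0 0 0" --pt "0 0 0 0 0 0 0" --pt "0 0 0 0 0 0 0"

```text
t: 7.55
tcp_pos: [576.4, -50.0, 79.2]
tcp_rot: [0.999, 0.051, 0.001, 0.0]
wrist_force: [0.9, -0.8, -5.5]
finger_gap: 44.9
```

Run:
```python
from h import *; from rig import state,read_camera
plan([(575.8,-50.3,77,5.85,0,5)],state())
```

```text
tcp [576.4 -50.   79.2] theta 5.82 gap 44.9 F [ 0.9 -0.8 -5.5] t 7.55
[0, -0.0006, 0.0002, 0.0022, 0.0, -0.001, -0.001] ,
--
```

Call:
move_arm --pt "0 0 0 0.001 0 0 0" --pt "0 0 0 0.001 0 0 0" --pt "0 0 0 0 0 0 0"

```text
t: 7.85
tcp_pos: [576.6, -50.1, 77.4]
tcp_rot: [0.999, 0.051, 0.001, 0.0]
wrist_force: [1.3, 0.5, -4.8]
finger_gap: 45.0
```

Call:
move_arm --pt "0 0 0 0.001 0 0 0" --pt "0 0 0 0 0 0 0"

```text
t: 8.05
tcp_pos: [577.0, -50.2, 76.8]
tcp_rot: [0.999, 0.051, 0.001, 0.0]
wrist_force: [0.0, -0.2, -4.2]
finger_gap: 45.0
```

Call:
move_arm --pt "0 -0.001 0 0.0005 0 -0.001 0" --pt "0 0 0 0.0005 0 0 0" --pt "0 0 0 0 0 0 0"

```text
t: 8.35
tcp_pos: [576.6, -50.3, 76.7]
tcp_rot: [0.999, 0.051, 0.002, 0.0]
wrist_force: [0.2, -0.3, -5.1]
finger_gap: 45.2
```

Call:
move_arm --pt "0 -0.0005 0 0.001 0 -0.003 0" --pt "0 0 0 0.001 0 0 0" --pt "0 0 0 0 0 0 0"

```text
t: 8.65
tcp_pos: [576.7, -50.3, 76.8]
tcp_rot: [0.999, 0.051, 0.001, 0.001]
wrist_force: [0.1, 0.4, -5.2]
finger_gap: 45.2
```

Call:
move_arm --pt "0 0 0 0.002 0 0 0" --pt "0 0 0 0.001 0 0 0"

```text
t: 8.85
tcp_pos: [576.7, -50.4, 76.7]
tcp_rot: [0.999, 0.051, 0.0, 0.001]
wrist_force: [-4.6, 0.3, 4.2]
finger_gap: 44.9
```

Contact: the z force went from -5 to +4 N. Releasing.

Call:
move_arm --pt "0 0 0 -0.0005 0 0 0" --pt "0.7 0 0 0 0 0 0" --pt "0.8 0 0 0 0 0 0" --pt "0.8 0 0 0 0 0 0" --pt "0.8 0 0 0 0 0 0"

```text
t: 9.35
tcp_pos: [578.5, -51.0, 77.6]
tcp_rot: [0.999, 0.051, 0.002, 0.001]
wrist_force: [-0.3, 0.8, -0.2]
finger_gap: 68.3
```

Run:
```python
from h import *; from rig import state,read_camera
plan([(575.8,-50.3,160,5.85,.8,30)],state())
```

```text
tcp [578.5 -51.   77.6] theta 5.83 gap 68.3 F [-0.3  0.8 -0.2] t 9.35
[0.8, -0.0008, -0.0002, -0.0275, 0.001, -0.001, -0.0] ,
[0.8, -0.0008, -0.0003, -0.0275, 0.001, -0.001, -0.0] ,
[0.8, -0.0008, -0.0003, -0.0275, 0.001, -0.001, -0.0] ,
--
```

Call:
move_arm --pt "0.8 -0.001 0 -0.015 0 0 0" --pt "0.8 -0.001 0 -0.025 0 0 0" --pt "0.8 0 0 -0.03 0 0 0" --pt "0.8 0 0 -0.03 0 0 0" --pt "0.8 0 0 -0.02 0 0 0" --pt "0.8 0 0 0 0 0 0"

```text
t: 9.95
tcp_pos: [576.0, -51.1, 207.0]
tcp_rot: [0.999, 0.051, 0.003, 0.002]
wrist_force: [1.6, -0.1, -0.4]
finger_gap: 67.9
```

```bash
cat > chk.py <<'E'
from h import *; from rig import state,read_camera
import sys
d=read_camera("wrist");cv2.imwrite(f"pics/{sys.argv[1]}.png",d["img"]);np.savez("cw.npz",**d)
W=worldw(d);w0=W[np.isfinite(W).all(2)]
def pick(h,tol,cx,cy,r,n):
    w=w0[(abs(w0[:,2]-h)<tol)&(np.hypot(w0[:,0]-cx,w0[:,1]-cy)<r)]
    if len(w)<20: print(n,"none");return
    c,s,a=rect(w);e=np.array(c)-[576,-50.3];t=np.radians(5.85);l=(e[0]*np.cos(t)+e[1]*np.sin(t),-e[0]*np.sin(t)+e[1]*np.cos(t))
    print(n,len(w),"z",w[:,2].mean().round(1),c,s,a,"tray frame",np.round(l,1))
pick(66,2.5,576,-50,155,"tray rim");pick(109,3,576,-50,45,"pack");
pick(99,3,567,35,45,"red");pick(99,3,585,-135,45,"blue")
E
python3 chk.py w4
python3 - <<'E'
from h import *; from rig import state,read_camera
plan([(561,-380.5,180,38.4,1,40)],state())
E
```

```text
tray rim 4266 z 65.7 [575.4 -50.9] [131.1 271.6] 5.9 tray frame [-0.7 -0.5]
pack 5098 z 108.9 [576.1 -50.8] [48.1 63.4] 5.6 tray frame [ 0.  -0.5]
red none
blue none
tcp [575.5 -51.  205.5] theta 5.83 gap 68.1 F [-0.  -0.8  0.3] t 10.0
[1, -0.0053, 0.0363, 0.0029, 0.001, -0.0, -0.063] ,
[1, -0.0076, 0.0358, 0.0029, 0.001, -0.0, -0.063] ,
[1, -0.0099, 0.0353, 0.0029, 0.001, -0.0, -0.063] ,
[1, -0.0121, 0.0346, 0.0029, 0.001, -0.0, -0.063] ,
[1, -0.0142, 0.0338, 0.0029, 0.001, -0.0, -0.063] ,
[1, -0.0163, 0.0328, 0.0029, 0.001, -0.0, -0.063] ,
[1, -0.0184, 0.0317, 0.0028, 0.001, -0.0, -0.063] ,
[1, -0.0203, 0.0305, 0.0028, 0.001, -0.0, -0.063] ,
[1, -0.0222, 0.0292, 0.0028, 0.001, -0.0, -0.063] ,
--
```

View pics/w4.png

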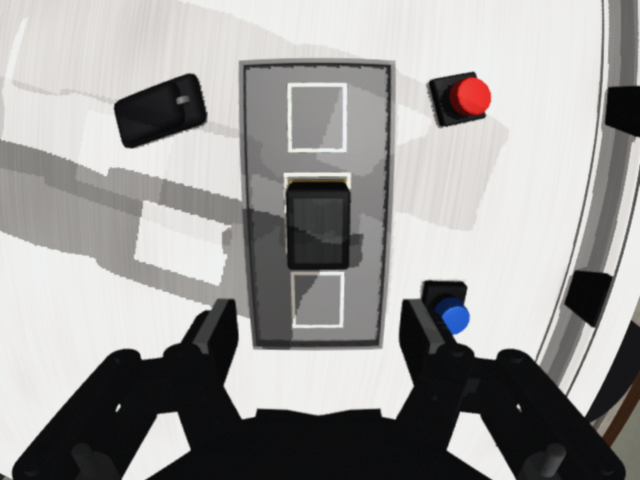

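The pack stands on the middle mark within 1 mm, at (318,226) in the picture, and the tray rim is level and unmoved. On to the blue box.

Call:
move_arm --pt "1 -0.005 0.036 0.003 0 0 -0.063" --pt "1 -0.008 0.036 0.003 0 0 -0.063" --pt "1 -0.01 0.035 0.003 0 0 -0.063" --pt "1 -0.012 0.035 0.003 0 0 -0.063" --pt "1 -0.014 0.034 0.003 0 0 -0.063" --pt "1 -0.016 0.033 0.003 0 0 -0.063" --pt "1 -0.018 0.032 0.003 0 0 -0.063" --pt "1 -0.02 0.031 0.003 0 0 -0.063"

```text
t: 10.8
tcp_pos: [562.3, -346.4, 169.9]
tcp_rot: [0.95, 0.312, -0.002, -0.004]
wrist_force: [0.3, -1.1, 0.5]
finger_gap: 85.5
```

Run:
```python
from h import *; from rig import state,read_camera
plan([(561,-380.5,180,38.4,1,20)],state())
```

```text
tcp [ 562.3 -346.4  169.9] theta 36.35 gap 85.5 F [ 0.3 -1.1  0.5] t 10.8
[1, -0.0106, 0.0133, -0.0052, -0.004, 0.0, -0.018] ,
[1, -0.0109, 0.0131, -0.0051, -0.004, 0.0, -0.018] ,
--
```

Call:
move_arm --pt "1 -0.011 0.011 0 -0.004 0 -0.018" --pt "1 -0.01 0.008 0 -0.004 0 -0.018" --pt "1 0 0 0 0 0 0" --pt "1 0 0 0 0 0 0"

```text
t: 11.2
tcp_pos: [551.6, -378.4, 160.8]
tcp_rot: [0.945, 0.327, -0.004, -0.005]
wrist_force: [-0.4, 0.6, 0.0]
finger_gap: 85.5
```

Run:
```python
from h import *; from rig import state,read_camera
d=read_camera("wrist");cv2.imwrite("pics/w5.png",d["img"]);np.savez("w5.npz",**d)
W=worldw(d);ok=np.isfinite(W).all(2)&(abs(W[...,2]-45)<2.5)&(np.hypot(W[...,0]-561,W[...,1]+380)<45)
print(ok.sum(),rect(W[ok]))
im=d["img"].astype(int);b=ok&(im[...,0]>im[...,2]+50);print("blue only",b.sum(),rect(W[b]),W[b].mean(0))
plan([(561,-380.5,110,38.4,1,20)],state())
```

```text
3048 (array([ 560.9, -382.1]), array([40.4, 53.2]), 38.8)
blue only 2585 (array([ 560.7, -382.2]), array([38.2, 49.1]), 38.3) [ 560.55152073 -381.75115566   44.73881477]
tcp [ 551.6 -378.2  160.7] theta 38.19 gap 85.6 F [-0.2 -0.1 -0.5] t 11.25
[1, 0.0021, 0.0027, 0.0169, -0.004, 0.001, -0.001] ,
[1, 0.002, 0.0027, 0.0169, -0.004, 0.001, -0.001] ,
[1, 0.002, 0.0026, 0.0169, -0.004, 0.001, -0.001] ,
--
```

View pics/w5.png

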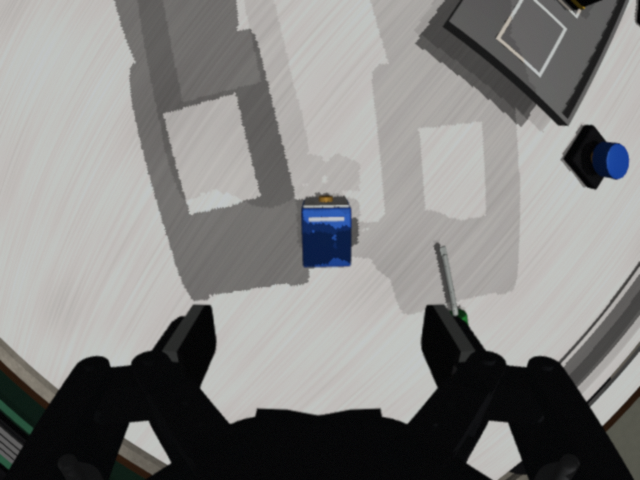

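The wrist view shows the blue box at (327,235), squared to the jaws, with the screwdriver about 110 mm to the right of it and clear of the right finger. Box centre is (560.8,-382), yaw 38.4°. Descending.

Call:
move_arm --pt "1 0.003 0.004 0.015 -0.004 0.001 -0.001" --pt "1 0.003 0.003 0.015 -0.004 0.001 -0.001" --pt "1 0 0 0.015 -0.004 0.001 -0.001" --pt "1 0 0 0.015 0 0 0" --pt "1 0 0 0.01 0 0 0" --pt "1 0 0 0 0 0 0"

```text
t: 11.85
tcp_pos: [562.1, -374.3, 81.9]
tcp_rot: [0.944, 0.331, -0.001, -0.001]
wrist_force: [-0.3, 0.2, -0.2]
finger_gap: 85.6
```

Run:
```python
from h import *; from rig import state,read_camera
plan([(560.8,-382,16,38.4,1,12)],state())
```

```text
tcp [ 562.1 -374.3   81.9] theta 38.62 gap 85.6 F [-0.3  0.2 -0.2] t 11.85
[1, -0.001, 0.0009, 0.011, -0.0, 0.0, 0.001] ,
[1, -0.001, 0.0009, 0.011, -0.0, 0.0, 0.001] ,
[1, -0.001, 0.0009, 0.011, -0.0, 0.0, 0.001] ,
[1, -0.001, 0.0009, 0.011, -0.0, 0.0, 0.001] ,
[1, -0.001, 0.0009, 0.011, -0.0, 0.0, 0.001] ,
[1, -0.001, 0.0009, 0.011, -0.0, 0.0, 0.001] ,
--
```

Call:
move_arm --pt "1 -0.003 0.003 0.01 0 0 0.002" --pt "1 -0.003 0.003 0.01 0 0 0.002" --pt "1 0 0 0.01 0 0 0" --pt "1 0 0 0.01 0 0 0" --pt "1 0 0 0.01 0 0 0" --pt "1 0 0 0.005 0 0 0" --pt "1 0 0 0 0 0 0" --pt "1 0 0 0 0 0 0"

```text
t: 12.65
tcp_pos: [561.5, -384.2, 22.7]
tcp_rot: [0.945, 0.328, -0.0, -0.0]
wrist_force: [-0.1, -0.6, -0.7]
finger_gap: 85.5
```

Run:
```python
from h import *; from rig import state,read_camera
plan([(560.8,-382,16,38.4,1,12)],state())
```

```text
tcp [ 561.5 -384.2   22.7] theta 38.34 gap 85.5 F [-0.1 -0.6 -0.7] t 12.65
[1, 0.0008, -0.0022, 0.0067, -0.001, 0.0, -0.001] ,
--
```

Call:
move_arm --pt "1 0.001 -0.002 0.004 0 0 0" --pt "1 0 0 0.003 0 0 0" --pt "1 0 0 0 0 0 0" --pt "1 0 0 0 0 0 0"

```text
t: 13.05
tcp_pos: [562.0, -382.3, 16.7]
tcp_rot: [0.944, 0.329, 0.0, 0.001]
wrist_force: [0.2, 0.3, 0.1]
finger_gap: 85.6
```

Run:
```python
from h import *; from rig import state,read_camera
plan([(560.8,-382,16,38.4,1,12)],state())
```

```text
tcp [ 562.  -382.3   16.7] theta 38.36 gap 85.6 F [0.2 0.3 0.1] t 13.05
[1, -0.0007, -0.001, 0.0007, 0.001, -0.0, -0.001] ,
--
```

Call:
move_arm --pt "0.7 -0.001 -0.001 0 0 0 0" --pt "0 0 0 0 0 0 0" --pt "0 0 0 0 0 0 0" --pt "0 0 0 0 0 0 0" --pt "0 0 0 0 0 0 0" --pt "0 0 0 0 0 0 0" --pt "0 0 0 0 0 0 0" --pt "0 0 0 0 0 0 0"

```text
t: 13.85
tcp_pos: [561.4, -383.0, 18.4]
tcp_rot: [0.945, 0.328, 0.001, 0.002]
wrist_force: [0.6, 0.6, 0.7]
finger_gap: 0.0
```

Call:
move_arm --pt "0 0 0 -0.01 0 0 0" --pt "0 0 0 -0.02 0 0 0" --pt "0 0 0 -0.03 0 0 0" --pt "0 0 0 -0.03 0 0 0" --pt "0 0 0 -0.025 0 0 0" --pt "0 0 0 -0.015 0 0 0" --pt "0 0 0 0 0 0 0"

```text
t: 14.55
tcp_pos: [560.1, -381.7, 154.4]
tcp_rot: [0.944, 0.329, 0.0, 0.0]
wrist_force: [0.2, -0.9, 0.4]
finger_gap: -0.2
```

```bash
cat > held.py <<'E'
from h import *; from rig import state,read_camera
import sys
d=read_camera("wrist");cv2.imwrite(f"pics/{sys.argv[1]}.png",d["img"])
s=state();R=Ro.from_quat(s["tcp_rot"]).as_matrix();W=worldw(d);w=W[200:385,255:385].reshape(-1,3);w=w[np.isfinite(w).all(1)]
L=(w-s["tcp_pos"])@R;L=L[(abs(L[:,0])<40)&(abs(L[:,1])<45)&(L[:,2]<20)&(L[:,2]>-50)];h=L[:,2];m=np.percentile(h,40)
for tol in (2.5,4):
    t=L[abs(h-m)<tol];print(len(t),"top at",np.median(t[:,2]).round(1),rect(t),"mean",t.mean(0).round(1))
E
python3 held.py w6
python3 - <<'E'
from h import *; from rig import state,read_camera
plan([(584.2,-135.2,165,5.85,0,35)],state())
E
```

```text
393 top at -44.1 (array([-0.6, -7.7]), array([ 5.6, 27.3]), -88.1) mean [ -0.9  -7.7 -44.1]
657 top at -44.3 (array([-0.7, -7.6]), array([ 5.8, 27.4]), -89.2) mean [ -0.7  -7.7 -44.2]
tcp [ 559.6 -381.3  153. ] theta 38.35 gap 0.2 F [ 0.  -0.1 -0.9] t 14.6
[0, 0.0215, -0.0222, -0.0015, -0.0, -0.0, 0.071] ,
[0, 0.0199, -0.0237, -0.0015, -0.0, -0.0, 0.071] ,
[0, 0.0181, -0.025, -0.0015, -0.0, -0.0, 0.071] ,
[0, 0.0163, -0.0263, -0.0015, -0.0, -0.0, 0.071] ,
[0, 0.0144, -0.0273, -0.0015, -0.0, -0.0, 0.071] ,
[0, 0.0125, -0.0283, -0.0015, -0.0, -0.0, 0.071] ,
[0, 0.0104, -0.0291, -0.0015, -0.0, -0.0, 0.071] ,
[0, 0.0083, -0.0298, -0.0015, -0.0, -0.0, 0.071] ,
--
```

View pics/w6.png

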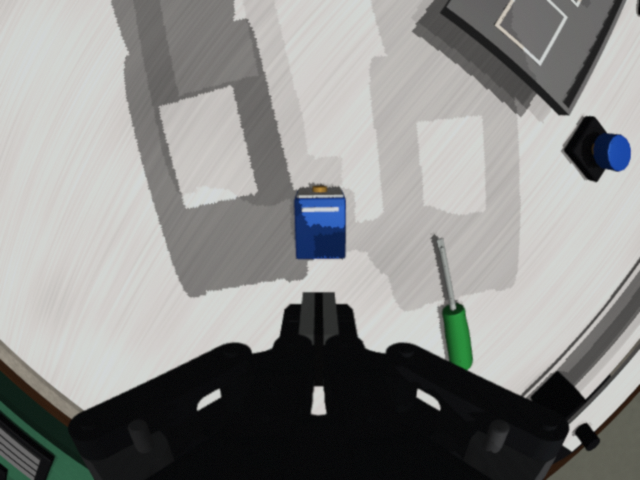

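The grip missed: the gap closed to 0 and the box is still on the bench at (320,228). I should have read the gap before lifting. Measuring again to find out why.

Run:
```python
from h import *; from rig import state,read_camera
for n in ("wrist","top","scene"):
    d=read_camera(n);W=worldw(d) if n=="wrist" else world(d)
    if n!="wrist": cv2.imwrite(f"pics/{n}7.png",d["img"])
    for h in (45,):
        ok=np.isfinite(W).all(2)&(abs(W[...,2]-h)<3)&(np.hypot(W[...,0]-561,W[...,1]+380)<70)
        im=d["img"].astype(int);b=ok&(im[...,0]>im[...,2]+30)
        print(n,h,ok.sum(),rect(W[ok]) if ok.sum()>10 else "", "blue",b.sum(),rect(W[b]) if b.sum()>10 else "")
print(state()["tcp_pos"],state()["finger_gap"])
im=cv2.imread("pics/scene7.png");cv2.imwrite("pics/scene7c.png",cv2.resize(im[100:320,60:320],None,fx=3,fy=2.7))
```

```text
wrist 45 3216 (array([ 560.7, -382.1]), array([39.2, 53.2]), 39.2) blue 2953 (array([ 561. , -382.5]), array([39., 50.]), 38.6)
top 45 496 (array([ 561.2, -379.4]), array([39.9, 53.8]), 39.2) blue 427 (array([ 560.7, -379.2]), array([38.9, 49.7]), 38.2)
scene 45 296 (array([ 562.4, -380.9]), array([43.9, 52.4]), 39.1) blue 224 (array([ 561.8, -380.2]), array([42.6, 48.8]), 40.6)
[ 557.8389862  -379.79232677  148.90927983] -0.1939430533609934
```

View pics/scene7c.png

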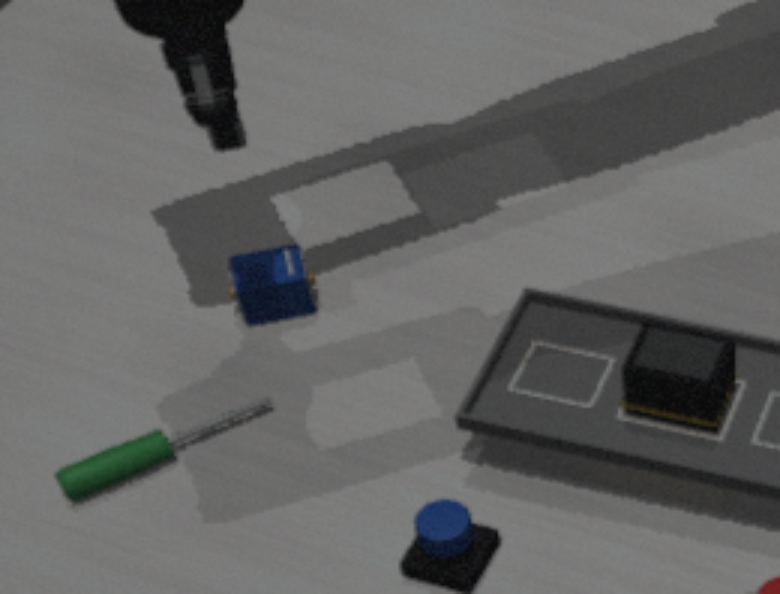

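The box hasn't moved at all, so something about that close was odd. I'll open and retry lower, reading the gap as it closes.

Call:
move_arm --pt "1 0.002 0.003 0 0 0 0" --pt "1 0 0 0 0 0 0" --pt "1 0 0 0 0 0 0" --pt "1 0 0 0 0 0 0" --pt "1 0 0 0 0 0 0" --pt "1 0 0 0 0 0 0"

```text
t: 15.35
tcp_pos: [559.2, -379.0, 142.5]
tcp_rot: [0.944, 0.328, -0.004, -0.007]
wrist_force: [0.3, 0.6, -0.1]
finger_gap: 84.6
```

Run:
```python
from h import *; from rig import state,read_camera
plan([(561,-381.8,14,38.5,1,15)],state())
```

```text
tcp [ 559.2 -379.   142.5] theta 38.35 gap 84.6 F [ 0.3  0.6 -0.1] t 15.35
[1, 0.0, 0.0006, 0.0143, -0.002, 0.0, -0.0] ,
[1, -0.0, 0.0006, 0.0143, -0.002, 0.0, -0.0] ,
[1, -0.0, 0.0006, 0.0143, -0.002, 0.0, -0.0] ,
[1, -0.0, 0.0005, 0.0143, -0.002, 0.0, -0.0] ,
[1, -0.0, 0.0005, 0.0143, -0.002, 0.0, -0.0] ,
[1, -0.0, 0.0005, 0.0143, -0.002, 0.0, -0.0] ,
[1, -0.0, 0.0005, 0.0143, -0.002, 0.0, -0.0] ,
[1, -0.0, 0.0004, 0.0143, -0.002, 0.0, -0.0] ,
[1, -0.0, 0.0004, 0.0143, -0.002, 0.0, -0.0] ,
--
```

Call:
move_arm --pt "1 0.001 0.001 0.014 -0.006 0 0" --pt "1 0.001 0.001 0.014 -0.004 0 0" --pt "1 0 0 0.014 -0.002 0 0" --pt "1 0 0 0.014 0 0 0" --pt "1 0 0 0.014 0 0 0" --pt "1 0 0 0.012 0 0 0" --pt "1 0 0 0.006 0 0 0" --pt "1 0 0 0 0 0 0"

```text
t: 16.15
tcp_pos: [561.1, -378.8, 47.8]
tcp_rot: [0.945, 0.328, -0.002, -0.002]
wrist_force: [-0.4, 0.4, 0.3]
finger_gap: 85.4
```

Run:
```python
from h import *; from rig import state,read_camera
plan([(561,-381.8,14,38.5,1,15)],state())
```

```text
tcp [ 561.1 -378.8   47.8] theta 38.35 gap 85.4 F [-0.4  0.4  0.3] t 16.15
[1, -0.0006, 0.0008, 0.0113, -0.002, 0.001, -0.001] ,
[1, -0.0006, 0.0008, 0.0113, -0.002, 0.001, -0.001] ,
[1, -0.0006, 0.0008, 0.0113, -0.002, 0.001, -0.001] ,
--
```

Call:
move_arm --pt "1 0 0.001 0.009 -0.002 0 -0.002" --pt "1 -0.001 0.001 0.009 -0.002 0 0" --pt "1 0 0 0.008 0 0 0" --pt "1 0 0 0.004 0 0 0" --pt "1 0 0 0 0 0 0" --pt "1 0 0 0 0 0 0"

```text
t: 16.75
tcp_pos: [562.4, -382.1, 16.5]
tcp_rot: [0.944, 0.329, -0.001, 0.001]
wrist_force: [0.1, 0.7, 0.7]
finger_gap: 85.4
```

```bash
python3 - <<'E'
from h import *; from rig import state,read_camera
plan([(561,-381.8,14,38.5,1,15)],state())
E
python3 - <<'E'
from rig import *
import cv2
cv2.imwrite("pics/w8.png",read_camera("wrist")["img"])
E
```

```text
tcp [ 562.4 -382.1   16.5] theta 38.47 gap 85.4 F [0.1 0.7 0.7] t 16.75
[1, -0.0009, -0.0011, 0.0025, 0.002, 0.003, -0.001] ,
--
```

View pics/w8.png

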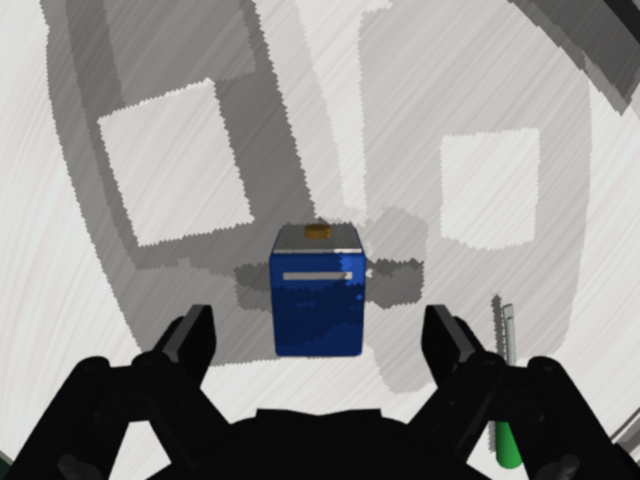

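The box sits squarely between the open fingers at (318,300). Closing.

Call:
move_arm --pt "0 -0.001 -0.001 0.002 0 0 0" --pt "0 0 0 0 0 0 0" --pt "0 0 0 0 0 0 0" --pt "0 0 0 0 0 0 0"

```text
t: 17.2
tcp_pos: [562.0, -382.5, 16.3]
tcp_rot: [0.944, 0.329, -0.0, 0.002]
wrist_force: [-0.8, 1.4, 1.4]
finger_gap: 35.8
```

Call:
move_arm --pt "0 0 0 0 0 0 0" --pt "0 0 0 0 0 0 0" --pt "0 0 0 0 0 0 0"

```text
t: 17.5
tcp_pos: [561.9, -382.4, 16.3]
tcp_rot: [0.944, 0.33, -0.0, 0.002]
wrist_force: [-0.1, 1.5, 0.4]
finger_gap: 35.2
```

```bash
python3 held.py w9
```

```text
9447 top at -28.7 (array([-1.4, -0.9]), array([42.9, 53.5]), -0.1) mean [ -1.   -3.8 -28.6]
9743 top at -28.7 (array([-0.7, -0.5]), array([47.8, 54.3]), -0.1) mean [ -1.   -4.2 -28.6]
```

View pics/w9.png

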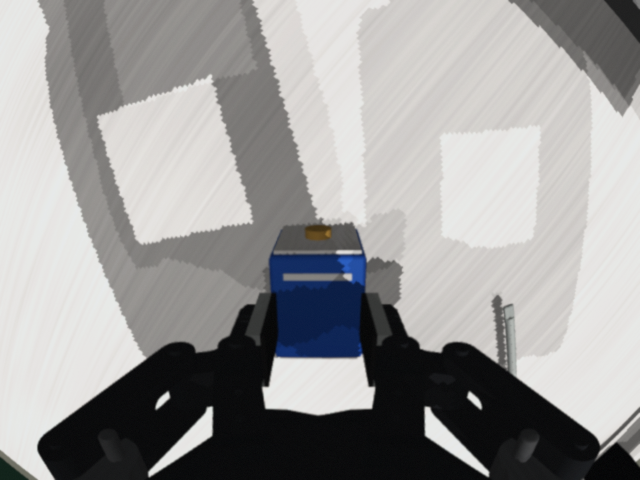

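Gripped this time: the gap holds at 35 mm and the box is in the jaws at (318,300). Lifting gently.

Call:
move_arm --pt "0 0 0 -0.01 0 -0.002 0" --pt "0 0 0 -0.015 0 0 0" --pt "0 0 0 -0.02 0 0 0" --pt "0 0 0 -0.01 0 0 0"

```text
t: 17.95
tcp_pos: [559.9, -380.7, 71.8]
tcp_rot: [0.944, 0.329, -0.003, 0.0]
wrist_force: [0.7, -0.1, -1.7]
finger_gap: 35.3
```

Call:
move_arm --pt "0 0 0 -0.02 0 0 0" --pt "0 0 0 -0.025 0 0 0" --pt "0 0 0 -0.025 0 0 0" --pt "0 0 0 -0.015 0 0 0" --pt "0 0 0 0 0 0 0"

```text
t: 18.45
tcp_pos: [561.0, -381.3, 165.0]
tcp_rot: [0.944, 0.329, -0.002, 0.002]
wrist_force: [0.1, -0.4, -2.0]
finger_gap: 35.7
```

```bash
python3 held.py w10
python3 - <<'E'
from h import *; from rig import state,read_camera
plan([(584.2,-135.2,175,5.85,0,35)],state())
E
```

```text
9274 top at -30.0 (array([-1.3, -0.3]), array([45.4, 53.2]), -0.2) mean [ -0.9  -2.9 -29.9]
9711 top at -29.9 (array([-0.8,  0.1]), array([47.6, 54. ]), -0.6) mean [ -1.   -3.5 -29.9]
tcp [ 560.6 -380.9  163.7] theta 38.47 gap 34.9 F [ 0.4 -0.5 -2.3] t 18.5
[0, 0.0214, -0.0222, -0.0016, 0.0, 0.001, 0.071] ,
[0, 0.0198, -0.0237, -0.0015, 0.0, 0.001, 0.071] ,
[0, 0.018, -0.025, -0.0015, 0.0, 0.001, 0.071] ,
[0, 0.0162, -0.0262, -0.0015, 0.0, 0.001, 0.071] ,
[0, 0.0143, -0.0273, -0.0015, 0.0, 0.001, 0.071] ,
[0, 0.0123, -0.0283, -0.0015, 0.0, 0.001, 0.071] ,
[0, 0.0103, -0.0291, -0.0014, 0.0, 0.001, 0.071] ,
[0, 0.0082, -0.0297, -0.0014, 0.0, 0.001, 0.071] ,
--
```

View pics/w10.png

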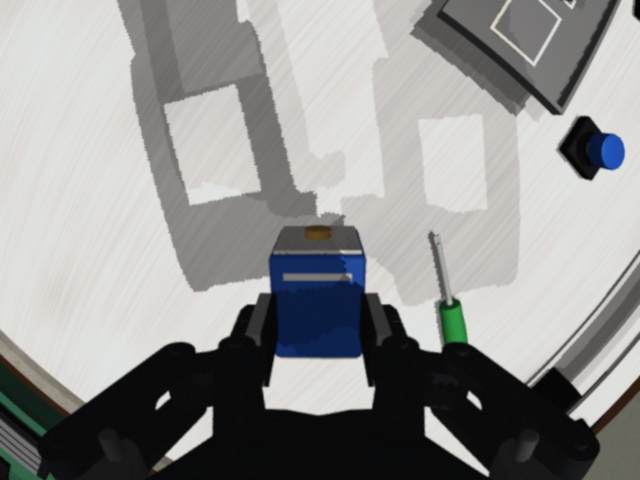

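Held straight, with its base about 15.5–16 mm below the TCP. Carrying it to the -y end (blue post).

Call:
move_arm --pt "0 0.021 -0.022 -0.003 0 0.001 0.071" --pt "0 0.02 -0.024 -0.003 0 0.001 0.071" --pt "0 0.018 -0.025 -0.003 0 0.001 0.071" --pt "0 0.016 -0.026 -0.003 0 0.001 0.071" --pt "0 0.014 -0.027 -0.003 0 0.001 0.071" --pt "0 0.012 -0.028 -0.003 0 0.001 0.071" --pt "0 0.008 -0.022 -0.002 0 0 0.071" --pt "0 0.004 -0.012 0 0 0 0.05"

```text
t: 19.3
tcp_pos: [576.5, -153.4, 168.5]
tcp_rot: [0.999, 0.049, -0.008, -0.004]
wrist_force: [0.4, 0.3, -2.2]
finger_gap: 35.4
```

Run:
```python
from h import *; from rig import state,read_camera
plan([(584.2,-135.2,160,5.85,0,15)],state())
```

```text
tcp [ 576.5 -153.4  168.5] theta 5.57 gap 35.4 F [ 0.4  0.3 -2.2] t 19.3
[0, 0.0048, -0.0086, 0.0042, -0.005, 0.007, -0.002] ,
[0, 0.0048, -0.0086, 0.0042, -0.005, 0.007, -0.002] ,
--
```

Call:
move_arm --pt "0 0.004 -0.006 0.005 -0.005 0.007 -0.002" --pt "0 0.003 -0.003 0.008 -0.003 0.006 -0.001" --pt "0 0 0 0.01 0 0 0" --pt "0 0 0 0.01 0 0 0" --pt "0 0 0 0 0 0 0" --pt "0 0 0 0 0 0 0"

```text
t: 19.9
tcp_pos: [579.1, -142.3, 125.9]
tcp_rot: [0.999, 0.052, -0.005, -0.002]
wrist_force: [0.1, -0.0, -1.1]
finger_gap: 35.5
```

```bash
python3 chk.py w11
python3 - <<'E'
from h import *; from rig import state,read_camera
plan([(584.2,-135.2,90,5.85,0,12)],state())
E
```

```text
tray rim 4422 z 65.6 [578.7 -81.9] [130.9 207.1] 5.9 tray frame [ -0.5 -31.7]
pack 11529 z 108.9 [575.9 -51.3] [48.2 63.8] 5.9 tray frame [-0.2 -1. ]
red none
blue none
tcp [ 578.8 -142.3  125.8] theta 5.98 gap 35.3 F [-0.6 -0.7 -2.1] t 19.95
[0, 0.0016, -0.0016, 0.0089, -0.001, 0.003, 0.001] ,
[0, 0.0016, -0.0016, 0.0089, -0.001, 0.003, 0.001] ,
[0, 0.0016, -0.0016, 0.0089, -0.001, 0.003, 0.001] ,
[0, 0.0015, -0.0016, 0.0089, -0.001, 0.003, 0.001] ,
--
```

View pics/w11.png

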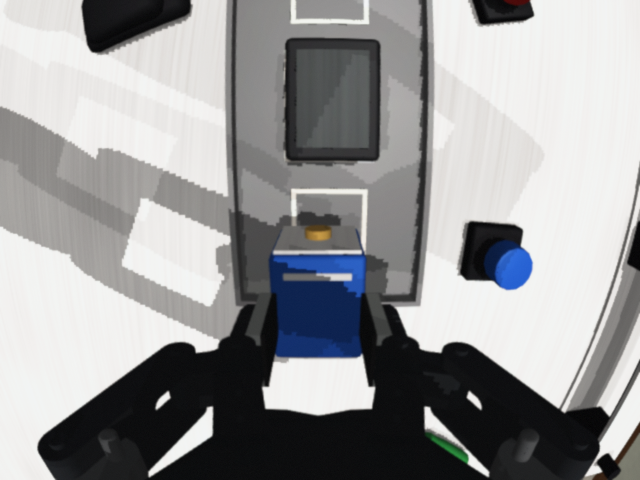

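The box (318,300) hangs behind the blue-end mark (330,220) and needs about 6 mm more in x and y. Lowering with that correction.

Call:
move_arm --pt "0 0.003 -0.003 0.007 -0.002 0.004 0" --pt "0 0.002 -0.002 0.008 -0.001 0.002 0" --pt "0 0.001 -0.001 0.008 0 0.001 0" --pt "0 0 0 0.005 0 0 0" --pt "0 0 0 0 0 0 0" --pt "0 0 0 0 0 0 0"

```text
t: 20.55
tcp_pos: [585.1, -135.9, 96.1]
tcp_rot: [0.999, 0.052, -0.001, -0.0]
wrist_force: [0.0, 0.1, -1.7]
finger_gap: 35.1
```

Run:
```python
from h import *; from rig import state,read_camera
plan([(584.3,-135.4,80,5.85,0,12)],state())
```

```text
tcp [ 585.1 -135.9   96.1] theta 5.94 gap 35.1 F [ 0.   0.1 -1.7] t 20.55
[0, -0.0004, -0.0003, 0.0081, -0.0, 0.0, 0.001] ,
[0, -0.0004, -0.0003, 0.0081, -0.0, 0.0, 0.001] ,
--
```

Call:
move_arm --pt "0 0 0 0.006 0 0 0.001" --pt "0 -0.001 0 0.006 0 0 0.001" --pt "0 0 0 0.005 0 0 0" --pt "0 0 0 0.002 0 0 0" --pt "0 0 0 0 0 0 0" --pt "0 0 0 0 0 0 0"

```text
t: 21.15
tcp_pos: [584.2, -136.2, 75.8]
tcp_rot: [0.999, 0.051, -0.0, -0.0]
wrist_force: [-0.2, 0.3, -1.0]
finger_gap: 35.3
```

Run:
```python
from h import *; from rig import state,read_camera
plan([(584.3,-135.4,72,5.85,0,12)],state())
```

```text
tcp [ 584.2 -136.2   75.8] theta 5.81 gap 35.3 F [-0.2  0.3 -1. ] t 21.15
[0, 0.0001, -0.0008, 0.0038, -0.0, 0.0, -0.001] ,
--
```

Call:
move_arm --pt "0 0 -0.001 0.002 0 0 0" --pt "0 0 0 0.002 0 0 0" --pt "0 0 0 0.001 0 0 0" --pt "0 0 0 0 0 0 0"

```text
t: 21.55
tcp_pos: [584.6, -135.3, 71.0]
tcp_rot: [0.999, 0.051, 0.0, 0.0]
wrist_force: [0.5, 0.2, -2.5]
finger_gap: 35.6
```

Call:
move_arm --pt "0 0 0 0.001 0 0 0" --pt "0 0 0 0 0 0 0"

```text
t: 21.75
tcp_pos: [585.0, -135.4, 70.5]
tcp_rot: [0.999, 0.051, 0.001, 0.0]
wrist_force: [-0.4, 0.5, -0.9]
finger_gap: 35.3
```

Call:
move_arm --pt "0 -0.0005 0 0.0005 0 0 0" --pt "0.5 0 0 0 0 0 0" --pt "0.7 0 0 0 0 0 0" --pt "0.7 0 0 0 0 0 0"

```text
t: 22.15
tcp_pos: [585.6, -135.8, 71.2]
tcp_rot: [0.999, 0.051, 0.002, 0.001]
wrist_force: [0.3, 0.3, 0.3]
finger_gap: 60.0
```

Run:
```python
from h import *; from rig import state,read_camera
plan([(584.3,-135.4,72,5.85,0,12)],state())
cv2.imwrite("pics/w12.png",read_camera("wrist")["img"])
```

```text
tcp [ 585.6 -135.8   71.2] theta 5.81 gap 60.0 F [0.3 0.3 0.3] t 22.15
[0, -0.0012, -0.0005, -0.0008, 0.001, -0.004, -0.001] ,
--
```

View pics/w12.png

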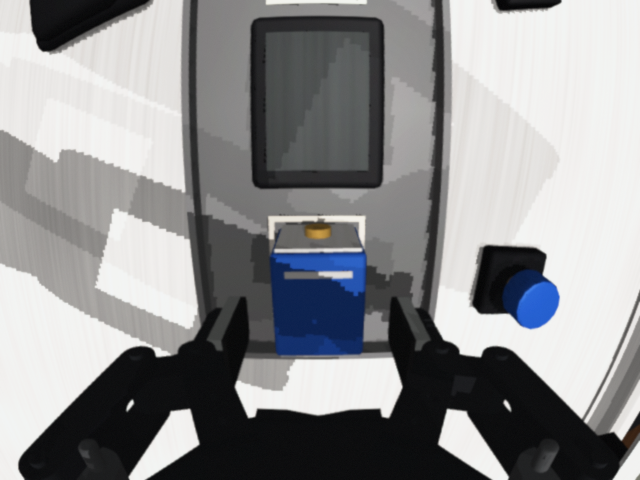

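The blue box (318,300) is released and stands inside its mark, with the fingers clear on both sides. Retreating upward.

Call:
move_arm --pt "0.7 -0.001 0 -0.012 0 0 0" --pt "0.7 0 0 -0.025 0 0 0" --pt "0.7 0 0 -0.035 0 0 0" --pt "0.7 0 0 -0.035 0 0 0" --pt "0.8 0 0 -0.025 0 0 0" --pt "1 0 0 0 0 0 0"

```text
t: 22.8
tcp_pos: [583.1, -135.7, 211.4]
tcp_rot: [0.999, 0.051, 0.002, 0.001]
wrist_force: [0.8, 0.1, -0.2]
finger_gap: 80.7
```

```bash
python3 chk.py w13
python3 - <<'E'
from h import *; from rig import state,read_camera
plan([(539,379.5,190,-20.7,1,42)],state())
E
```

```text
tray rim 3384 z 65.7 [576.9 -64.5] [130.8 242.6] 5.9 tray frame [ -0.6 -14.2]
pack 5571 z 108.9 [575.8 -51. ] [47.9 64. ] 6.0 tray frame [-0.3 -0.7]
red none
blue 3174 z 98.7 [ 585.  -135.4] [39.3 53.6] 5.8 tray frame [  0.3 -85.6]
tcp [ 582.4 -135.5  209.5] theta 5.8 gap 85.3 F [-0.1 -0.3 -0. ] t 22.85
[1, 0.0007, -0.0397, 0.0015, 0.0, -0.0, 0.036] ,
[1, -0.0007, -0.0397, 0.0015, 0.0, -0.0, 0.036] ,
[1, -0.0021, -0.0397, 0.0015, 0.0, -0.0, 0.036] ,
[1, -0.0036, -0.0396, 0.0015, 0.0, -0.0, 0.036] ,
[1, -0.005, -0.0394, 0.0015, 0.0, -0.0, 0.036] ,
[1, -0.0064, -0.0392, 0.0015, 0.0, -0.0, 0.036] ,
[1, -0.0078, -0.039, 0.0015, 0.0, -0.0, 0.036] ,
[1, -0.0091, -0.0387, 0.0015, 0.0, -0.0, 0.036] ,
[1, -0.0105, -0.0383, 0.0015, 0.0, -0.0, 0.036] ,
[1, -0.0119, -0.0379, 0.0015, 0.0, -0.0, 0.036] ,
[1, -0.0132, -0.0375, 0.0015, 0.0, -0.0, 0.036] ,
[1, -0.0145, -0.037, 0.0015, 0.0, -0.0, 0.036] ,
[1, -0.0158, -0.0365, 0.0015, 0.0, -0.0, 0.036] ,
--
```

View pics/w13.png

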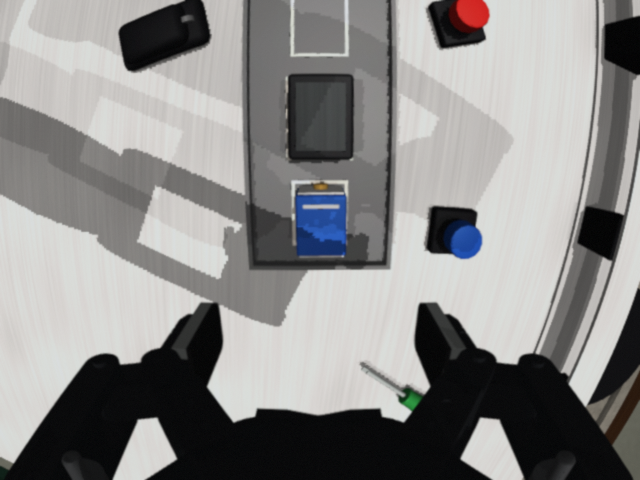

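Blue stands on its mark, about 1 mm off in the tray frame, at (320,222). The tray is level. Next, the red box.

Call:
move_arm --pt "1 0 -0.04 0 0 0 0.036" --pt "1 -0.001 -0.04 0 0 0 0.036" --pt "1 -0.002 -0.04 0 0 0 0.036" --pt "1 -0.004 -0.04 0 0 0 0.036" --pt "1 -0.005 -0.039 0 0 0 0.036" --pt "1 -0.006 -0.039 0 0 0 0.036" --pt "1 -0.008 -0.039 0 0 0 0.036" --pt "1 -0.009 -0.039 0 0 0 0.036"

```text
t: 23.65
tcp_pos: [550.4, 187.4, 198.6]
tcp_rot: [0.995, -0.104, -0.007, 0.002]
wrist_force: [0.2, 0.8, 0.2]
finger_gap: 85.5
```

Run:
```python
from h import *; from rig import state,read_camera
plan([(539,379.5,190,-20.7,1,38)],state())
```

```text
tcp [550.4 187.4 198.6] theta -11.95 gap 85.5 F [0.2 0.8 0.2] t 23.65
[1, -0.0085, -0.0309, 0.0014, 0.001, 0.002, 0.025] ,
[1, -0.0093, -0.0307, 0.0014, 0.001, 0.002, 0.025] ,
[1, -0.01, -0.0305, 0.0014, 0.001, 0.002, 0.025] ,
[1, -0.0108, -0.0302, 0.0014, 0.001, 0.002, 0.025] ,
[1, -0.0116, -0.0299, 0.0014, 0.001, 0.002, 0.025] ,
[1, -0.0123, -0.0296, 0.0014, 0.001, 0.002, 0.025] ,
--
```

Call:
move_arm --pt "1 -0.009 -0.031 0 0.001 0.002 0.025" --pt "1 -0.009 -0.031 0 0.001 0.002 0.025" --pt "1 -0.01 -0.03 0 0.001 0.002 0.025" --pt "1 -0.011 -0.03 0 0.001 0.002 0.025" --pt "1 -0.01 -0.025 0 0.001 0.002 0.025" --pt "1 -0.006 -0.014 0 0.001 0.002 0.02" --pt "1 0 0 0 0 0 0" --pt "1 0 0 0 0 0 0"

```text
t: 24.45
tcp_pos: [528.8, 366.8, 183.8]
tcp_rot: [0.984, -0.175, -0.009, 0.005]
wrist_force: [0.3, -0.5, 0.7]
finger_gap: 85.5
```

Run:
```python
from h import *; from rig import state,read_camera
d=read_camera("wrist");cv2.imwrite("pics/w14.png",d["img"]);np.savez("w14.npz",**d)
W=worldw(d);ok=np.isfinite(W).all(2)&(abs(W[...,2]-45)<2.5)&(np.hypot(W[...,0]-539,W[...,1]-379)<45)
print(ok.sum(),rect(W[ok]))
im=d["img"].astype(int);b=ok&(im[...,2]>im[...,0]+50);print("red only",b.sum(),rect(W[b]),W[b].mean(0))
plan([(539,379.5,110,-20.7,1,20)],state())
```

```text
2753 (array([538.4, 378.5]), array([40.5, 52.2]), -20.1)
red only 2490 (array([538.6, 378.5]), array([38.7, 49.2]), -20.6) [538.39844325 378.46721372  44.77215635]
tcp [528.7 366.5 183.6] theta -20.23 gap 85.5 F [-0.9 -0.2 -0.6] t 24.5
[1, 0.0016, -0.0042, 0.0183, 0.003, 0.004, 0.002] ,
[1, 0.0015, -0.0041, 0.0183, 0.003, 0.004, 0.002] ,
[1, 0.0014, -0.0041, 0.0184, 0.003, 0.004, 0.002] ,
[1, 0.0013, -0.004, 0.0184, 0.003, 0.004, 0.002] ,
--
```

View pics/w14.png

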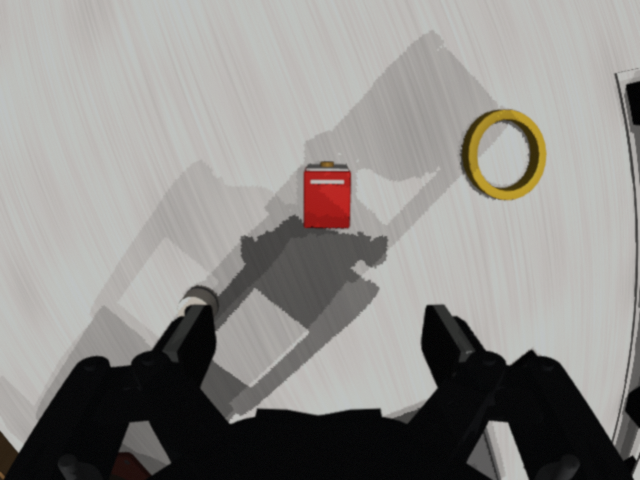

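The red box is at (327,197), squared to the jaws, with the tape and sensor well clear. Box centre is (538.5,378.5), yaw -20.5°. Descending.

Call:
move_arm --pt "1 0.003 -0.006 0.018 0.004 0.005 0.002" --pt "1 0.003 -0.006 0.018 0.004 0.005 0.002" --pt "1 0 -0.002 0.018 0.003 0.003 0.001" --pt "1 0 0 0.015 0 0 0" --pt "1 0 0 0.012 0 0 0" --pt "1 0 0 0 0 0 0" --pt "1 0 0 0 0 0 0"

```text
t: 25.2
tcp_pos: [541.1, 370.0, 99.4]
tcp_rot: [0.983, -0.181, -0.001, 0.002]
wrist_force: [0.6, 0.3, -0.2]
finger_gap: 85.0
```

Run:
```python
from h import *; from rig import state,read_camera
plan([(538.5,378.5,15,-20.5,1,12)],state())
```

```text
tcp [541.1 370.   99.4] theta -20.85 gap 85.0 F [ 0.6  0.3 -0.2] t 25.2
[1, -0.0007, -0.0009, 0.0105, 0.001, 0.0, -0.001] ,
[1, -0.0007, -0.0009, 0.0105, 0.001, 0.0, -0.001] ,
[1, -0.0007, -0.0009, 0.0105, 0.001, 0.0, -0.001] ,
[1, -0.0007, -0.0009, 0.0105, 0.001, 0.0, -0.001] ,
[1, -0.0007, -0.0009, 0.0105, 0.001, 0.0, -0.001] ,
[1, -0.0007, -0.0009, 0.0105, 0.001, 0.0, -0.001] ,
[1, -0.0007, -0.0009, 0.0105, 0.001, 0.0, -0.001] ,
[1, -0.0007, -0.0009, 0.0105, 0.001, 0.0, -0.001] ,
--
```

Call:
move_arm --pt "1 -0.003 -0.003 0.012 0.001 0 -0.003" --pt "1 -0.002 -0.003 0.012 0.001 0 -0.002" --pt "1 0 -0.001 0.012 0 0 0" --pt "1 0 0 0.012 0 0 0" --pt "1 0 0 0.012 0 0 0" --pt "1 0 0 0.007 0 0 0" --pt "1 0 0 0 0 0 0" --pt "1 0 0 0 0 0 0"

```text
t: 26.0
tcp_pos: [539.0, 379.6, 27.4]
tcp_rot: [0.984, -0.178, -0.001, 0.0]
wrist_force: [-0.3, -0.1, 0.0]
finger_gap: 85.1
```

Run:
```python
from h import *; from rig import state,read_camera
plan([(538.5,378.5,15,-20.5,1,12)],state())
```

```text
tcp [539.  379.6  27.4] theta -20.49 gap 85.1 F [-0.3 -0.1  0. ] t 26.0
[1, -0.0, 0.0006, 0.0062, 0.0, 0.0, 0.0] ,
[1, -0.0, 0.0006, 0.0062, 0.0, 0.0, 0.0] ,
--
```

Call:
move_arm --pt "1 0 0.001 0.006 0 0 0" --pt "1 0 0 0.005 0 0 0" --pt "1 0 0 0 0 0 0" --pt "0.5 0 0 0 0 0 0" --pt "0 0 0 0 0 0 0" --pt "0 0 0 0 0 0 0" --pt "0 0 0 0 0 0 0" --pt "0 0 0 0 0 0 0"

```text
t: 26.8
tcp_pos: [535.6, 381.4, 20.7]
tcp_rot: [0.984, -0.178, -0.004, -0.001]
wrist_force: [-30.3, 1.8, 39.1]
finger_gap: 12.5
```

Run:
```python
from h import *; from rig import state,read_camera
plan([(538.5,378.5,15,-20.5,1,12)],state())
```

```text
tcp [535.6 381.4  20.7] theta -20.54 gap 12.5 F [-30.3   1.8  39.1] t 26.8
[1, 0.0038, 0.0017, 0.0057, -0.001, 0.009, -0.001] ,
--
```

Something is wrong: the gap is 12.5 mm and the force is about 50 N. Looking before I do anything else.

Run:
```python
from h import *; from rig import state,read_camera
d=read_camera("wrist");cv2.imwrite("pics/w15.png",d["img"]);
d=read_camera("scene");cv2.imwrite("pics/s15.png",cv2.resize(d["img"][180:400,380:620],None,fx=3,fy=2.7))
s=state();print(s["finger_gap"],s["wrist_force"],s["tcp_pos"])
```

```text
0.7268545830742391 [-28.13899257  -1.72190531  42.25665755] [534.6618468  382.52312791  23.39752897]
```

View pics/w15.png

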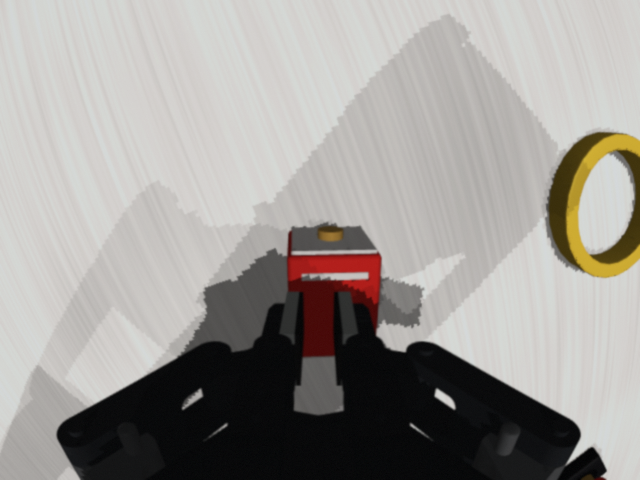

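View pics/s15.png

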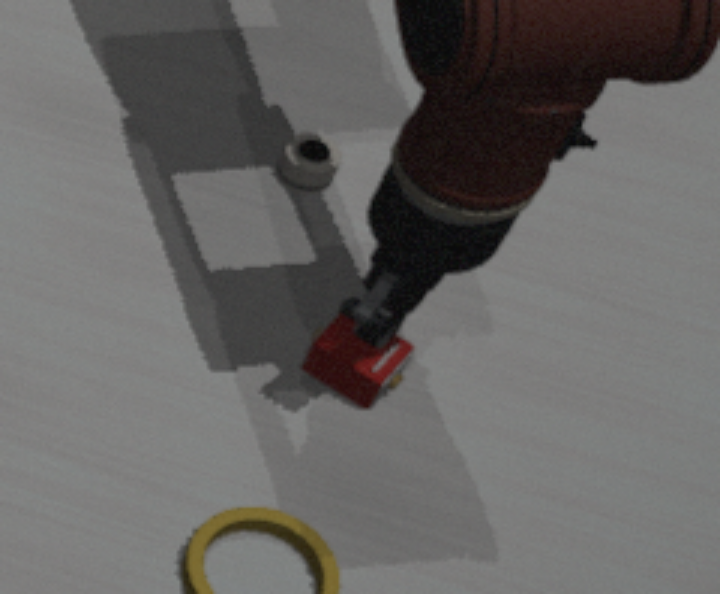

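The fingers have slipped through the sides of the red box: the pads show in front of its top at (320,320), and the box pushes the tool up. The box still stands upright, so the safe way out is straight up with the jaws shut, as happened with the blue one.

Call:
move_arm --pt "0 0 0 -0.01 0 0 0" --pt "0 0 0 -0.015 0 0 0" --pt "0 0 0 -0.015 0 0 0"

```text
t: 27.2
tcp_pos: [532.9, 383.5, 66.2]
tcp_rot: [0.984, -0.177, -0.006, -0.001]
wrist_force: [0.3, -0.3, -0.4]
finger_gap: 0.2
```

Run:
```python
from h import *; from rig import state,read_camera
d=read_camera("wrist");cv2.imwrite("pics/w16.png",d["img"]);
W=worldw(d);ok=np.isfinite(W).all(2)&(abs(W[...,2]-45)<3)&(np.hypot(W[...,0]-539,W[...,1]-379)<60)
im=d["img"].astype(int);b=ok&(im[...,2]>im[...,0]+50);print("red only",b.sum(),rect(W[b]),W[b].mean(0))
s=state();print(s["finger_gap"],s["wrist_force"],s["tcp_pos"])
```

```text
red only 4592 (array([538.6, 379.1]), array([39.6, 48.9]), -20.7) [541.0144095  382.61036001  44.78902936]
0.24307571651542914 [1.80950477 1.02896264 1.89798702] [534.80186167 384.46834703  69.5676854 ]
```

View pics/w16.png

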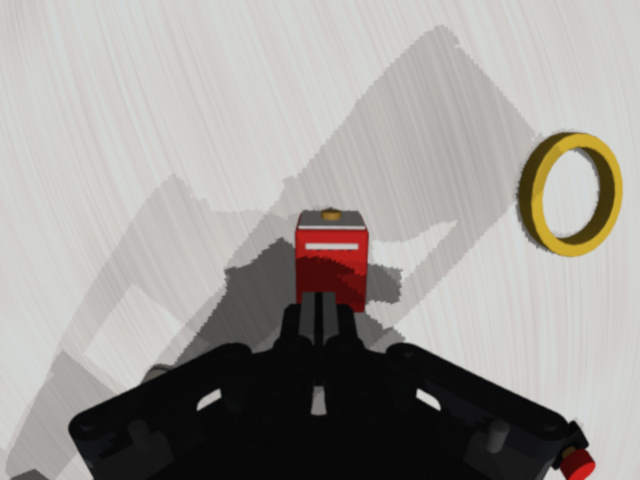

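The red box is unharmed and unmoved at (538.6,379), yaw -20.7°. Both misses came after closing via an intermediate opening; both good grips closed directly from 1 to 0. I'll do it that way, a little lower.

Call:
move_arm --pt "1 0 0 -0.01 0 0 0" --pt "1 0 0 -0.005 0 0 0" --pt "1 0 0 0 0 0 0" --pt "1 0 0 0 0 0 0" --pt "1 0 0 0 0 0 0" --pt "1 0 0 0 0 0 0"

```text
t: 27.85
tcp_pos: [535.8, 383.1, 85.0]
tcp_rot: [0.984, -0.178, -0.004, -0.002]
wrist_force: [-0.3, 0.1, 0.2]
finger_gap: 84.7
```

Run:
```python
from h import *; from rig import state,read_camera
plan([(538.6,378.8,13,-20.6,1,12)],state())
```

```text
tcp [535.8 383.1  85. ] theta -20.46 gap 84.7 F [-0.3  0.1  0.2] t 27.85
[1, 0.0007, 0.0005, 0.0103, -0.0, 0.001, 0.0] ,
[1, 0.0007, 0.0005, 0.0103, -0.0, 0.001, 0.0] ,
[1, 0.0006, 0.0005, 0.0103, -0.0, 0.001, 0.0] ,
[1, 0.0006, 0.0005, 0.0103, -0.0, 0.001, 0.0] ,
[1, 0.0006, 0.0005, 0.0103, -0.0, 0.001, 0.0] ,
[1, 0.0006, 0.0004, 0.0103, -0.0, 0.001, 0.0] ,
[1, 0.0006, 0.0004, 0.0103, -0.0, 0.001, 0.0] ,
--
```

Call:
move_arm --pt "1 0.002 0.002 0.011 -0.002 0.005 0.001" --pt "1 0.001 0.001 0.011 -0.002 0.003 0.001" --pt "1 0 0 0.011 0 0 0" --pt "1 0 0 0.011 0 0 0" --pt "1 0 0 0.007 0 0 0" --pt "1 0 0 0.004 0 0 0" --pt "1 0 0 0 0 0 0" --pt "1 0 0 0 0 0 0"

```text
t: 28.65
tcp_pos: [535.1, 377.6, 21.0]
tcp_rot: [0.984, -0.179, -0.002, 0.003]
wrist_force: [-0.7, 0.3, 0.7]
finger_gap: 85.3
```

Run:
```python
from h import *; from rig import state,read_camera
plan([(538.6,378.8,13,-20.6,1,12)],state())
```

```text
tcp [535.1 377.6  21. ] theta -20.58 gap 85.3 F [-0.7  0.3  0.7] t 28.65
[1, 0.0029, -0.0024, 0.0079, 0.006, 0.004, 0.0] ,
--
```

Call:
move_arm --pt "1 0.003 -0.002 0.004 0.005 0.004 0" --pt "1 0 0 0.003 0 0 0" --pt "1 0 0 0 0 0 0" --pt "1 0 0 0 0 0 0"

```text
t: 29.05
tcp_pos: [540.2, 379.2, 15.2]
tcp_rot: [0.984, -0.179, 0.002, -0.001]
wrist_force: [-0.8, 0.6, -0.9]
finger_gap: 85.4
```

Run:
```python
from h import *; from rig import state,read_camera
plan([(538.6,378.8,13,-20.6,1,12)],state())
```

```text
tcp [540.2 379.2  15.2] theta -20.58 gap 85.4 F [-0.8  0.6 -0.9] t 29.05
[1, -0.0014, 0.001, 0.0022, -0.002, -0.003, 0.0] ,
--
```

Call:
move_arm --pt "1 -0.001 0.001 0.002 -0.002 -0.003 0" --pt "1 0 0 0 0 0 0" --pt "0 0 0 0 0 0 0" --pt "0 0 0 0 0 0 0" --pt "0 0 0 0 0 0 0" --pt "0 0 0 0 0 0 0"

```text
t: 29.65
tcp_pos: [539.0, 378.9, 14.2]
tcp_rot: [0.984, -0.179, -0.0, -0.0]
wrist_force: [-1.7, -0.9, 3.3]
finger_gap: 37.1
```

Call:
move_arm --pt "0 0 0 0 0 0 0"

```text
t: 29.75
tcp_pos: [538.9, 378.8, 14.2]
tcp_rot: [0.984, -0.179, -0.0, -0.0]
wrist_force: [0.3, -1.0, -1.6]
finger_gap: 36.9
```

Gripped at 36.9 mm. Lifting.

Call:
move_arm --pt "0 0 0 -0.01 0 0 0" --pt "0 0 0 -0.02 0 0 0" --pt "0 0 0 -0.015 0 0 0"

```text
t: 30.05
tcp_pos: [535.8, 376.9, 56.5]
tcp_rot: [0.984, -0.179, -0.003, 0.003]
wrist_force: [0.3, 1.1, -1.7]
finger_gap: 37.2
```

Call:
move_arm --pt "0 0 0 -0.02 0 0 0" --pt "0 0 0 -0.03 0 0 0" --pt "0 0 0 -0.03 0 0 0" --pt "0 0 0 -0.015 0 0 0" --pt "0 0 0 0 0 0 0"

```text
t: 30.55
tcp_pos: [536.8, 377.4, 158.3]
tcp_rot: [0.984, -0.179, -0.002, 0.002]
wrist_force: [0.8, 0.0, -3.4]
finger_gap: 37.2
```

```bash
python3 held.py w17
python3 - <<'E'
from h import *; from rig import state,read_camera
plan([(567,34,175,5.85,0,36)],state())
E
```

```text
9757 top at -32.0 (array([ 0.5, -0.2]), array([50.1, 53.5]), 0.0) mean [  0.4  -2.9 -32. ]
10249 top at -32.0 (array([0.4, 0.2]), array([50.1, 54.5]), 0.5) mean [  0.4  -3.4 -31.9]
tcp [536.4 377.2 157. ] theta -20.58 gap 37.1 F [-0.5 -0.5 -2.3] t 30.6
[0, 0.0149, 0.0311, -0.0017, 0.0, 0.001, -0.046] ,
[0, 0.0135, 0.0317, -0.0017, 0.0, 0.001, -0.046] ,
[0, 0.012, 0.0323, -0.0017, 0.0, 0.001, -0.046] ,
[0, 0.0105, 0.0328, -0.0017, 0.0, 0.001, -0.046] ,
[0, 0.009, 0.0333, -0.0017, 0.0, 0.001, -0.046] ,
[0, 0.0074, 0.0336, -0.0017, 0.0, 0.001, -0.046] ,
[0, 0.0059, 0.0339, -0.0017, 0.0, 0.001, -0.046] ,
[0, 0.0043, 0.0342, -0.0018, 0.0, 0.001, -0.046] ,
[0, 0.0027, 0.0343, -0.0018, 0.0, 0.001, -0.046] ,
[0, 0.0011, 0.0344, -0.0018, 0.0, 0.001, -0.046] ,
--
```

View pics/w17.png

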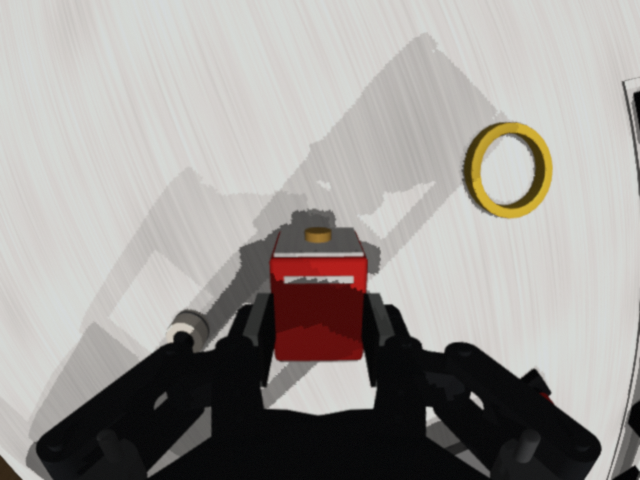

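Held straight at (318,305). Carrying it to the +y end.

Call:
move_arm --pt "0 0.015 0.031 -0.003 0 0.001 -0.046" --pt "0 0.014 0.032 -0.003 0 0.001 -0.046" --pt "0 0.012 0.032 -0.003 0 0.001 -0.046" --pt "0 0.011 0.033 -0.003 0 0.001 -0.046" --pt "0 0.009 0.033 -0.003 0 0.001 -0.046" --pt "0 0.007 0.034 -0.003 0 0.001 -0.046" --pt "0 0.006 0.034 -0.003 0 0.001 -0.046" --pt "0 0.004 0.034 -0.002 0 0.001 -0.046"

```text
t: 31.4
tcp_pos: [553.8, 95.7, 163.7]
tcp_rot: [1.0, 0.016, -0.011, 0.004]
wrist_force: [0.9, -0.8, -2.6]
finger_gap: 36.9
```

Run:
```python
from h import *; from rig import state,read_camera
plan([(567,34,165,5.85,0,20)],state())
```

```text
tcp [553.8  95.7 163.7] theta 1.79 gap 36.9 F [ 0.9 -0.8 -2.6] t 31.4
[0, 0.0028, 0.0155, -0.0003, 0.002, 0.006, -0.018] ,
[0, 0.0025, 0.0156, -0.0003, 0.002, 0.006, -0.018] ,
[0, 0.0023, 0.0156, -0.0003, 0.002, 0.006, -0.018] ,
[0, 0.002, 0.0157, -0.0003, 0.002, 0.006, -0.018] ,
--
```

Call:
move_arm --pt "0 0.003 0.016 0 0.002 0.006 -0.018" --pt "0 0.003 0.015 0 0.002 0.006 -0.018" --pt "0 0.003 0.01 0.003 0.002 0.006 -0.018" --pt "0 0.002 0.004 0.006 0.002 0.006 -0.008" --pt "0 0 0 0.008 0 0 0" --pt "0 0 0 0.008 0 0 0" --pt "0 0 0 0 0 0 0"

```text
t: 32.1
tcp_pos: [559.9, 45.1, 124.8]
tcp_rot: [0.999, 0.045, -0.008, -0.001]
wrist_force: [0.2, 0.5, -2.6]
finger_gap: 37.1
```

Run:
```python
from h import *; from rig import state,read_camera
plan([(567,34,90,5.85,0,12)],state())
```

```text
tcp [559.9  45.1 124.8] theta 5.15 gap 37.1 F [ 0.2  0.5 -2.6] t 32.1
[0, 0.0017, 0.0029, 0.0087, -0.001, 0.004, -0.003] ,
[0, 0.0016, 0.0029, 0.0087, -0.001, 0.004, -0.003] ,
[0, 0.0016, 0.0029, 0.0087, -0.001, 0.004, -0.003] ,
[0, 0.0015, 0.0029, 0.0087, -0.001, 0.004, -0.003] ,
--
```

Call:
move_arm --pt "0 0.003 0.004 0.005 -0.001 0.006 -0.006" --pt "0 0.002 0.004 0.007 -0.001 0.005 -0.006" --pt "0 0.001 0.002 0.007 0 0.004 0" --pt "0 0 0 0.005 0 0 0" --pt "0 0 0 0 0 0 0" --pt "0 0 0 0 0 0 0"

```text
t: 32.7
tcp_pos: [567.0, 36.6, 98.1]
tcp_rot: [0.999, 0.053, -0.0, -0.0]
wrist_force: [0.9, 0.4, -3.1]
finger_gap: 37.0
```

```bash
python3 chk.py w18
python3 - <<'E'
from h import *; from rig import state,read_camera
plan([(567,34,80,5.85,0,12)],state())
E
```

```text
tray rim 4030 z 65.7 [566.7  33.7] [101.5 131. ] -84.1 tray frame [-0.7 84.5]
pack 2330 z 108.7 [573.6 -29.1] [21.9 48. ] -83.2 tray frame [-0.2 21.3]
red 160 z 99.3 [563.5  63.4] [ 6.3 38.4] -84.3 tray frame [ -0.8 114.4]
blue none
tcp [567.   36.7  98.1] theta 6.02 gap 36.9 F [-0.3 -0.8 -3.4] t 32.75
[0, -0.0001, 0.0013, 0.0091, -0.0, 0.0, 0.002] ,
[0, -0.0001, 0.0013, 0.0091, -0.0, 0.0, 0.002] ,
--
```

View pics/w18.png

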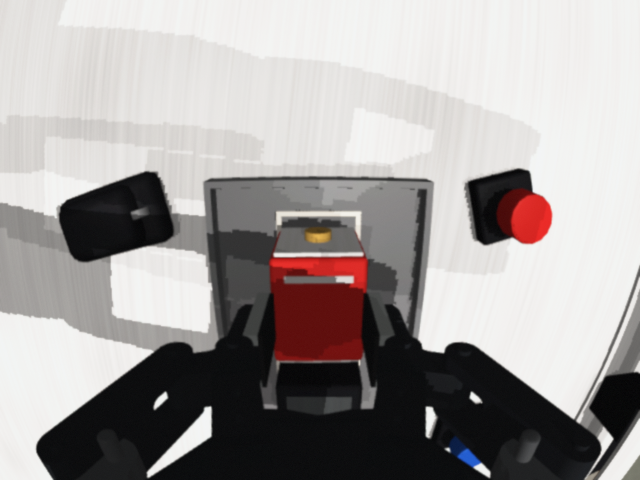

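The box (318,300) is over the red-end mark (318,215) and aligned with it. Lowering.

Call:
move_arm --pt "0 0 0.002 0.006 0 0 0.002" --pt "0 0 0.001 0.007 0 0 0.002" --pt "0 0 0 0.006 0 0 0" --pt "0 0 0 0.003 0 0 0" --pt "0 0 0 0 0 0 0" --pt "0 0 0 0 0 0 0"

```text
t: 33.35
tcp_pos: [567.6, 33.4, 74.6]
tcp_rot: [0.999, 0.05, 0.0, -0.0]
wrist_force: [0.6, -0.2, -4.0]
finger_gap: 37.0
```

Run:
```python
from h import *; from rig import state,read_camera
plan([(566.8,33.8,70,5.85,0,12)],state())
```

```text
tcp [567.6  33.4  74.6] theta 5.77 gap 37.0 F [ 0.6 -0.2 -4. ] t 33.35
[0, -0.0008, -0.0004, 0.0046, -0.001, -0.0, -0.001] ,
--
```

Call:
move_arm --pt "0 -0.001 0 0.002 0 0 0" --pt "0 0 0 0.002 0 0 0" --pt "0 0 0 0.001 0 0 0" --pt "0 0 0 0 0 0 0"

```text
t: 33.75
tcp_pos: [567.0, 33.4, 69.7]
tcp_rot: [0.999, 0.05, 0.001, -0.0]
wrist_force: [-0.8, -0.3, -2.9]
finger_gap: 37.1
```

Call:
move_arm --pt "0 0 0 0.001 0 0 0" --pt "0 -0.0005 0 0.001 0 0 0" --pt "0 0 0 0 0 0 0"

```text
t: 34.05
tcp_pos: [567.0, 33.3, 68.2]
tcp_rot: [0.999, 0.05, 0.001, -0.0]
wrist_force: [0.7, -0.2, -2.9]
finger_gap: 37.1
```

Call:
move_arm --pt "0 -0.0005 0 0.0005 0 0 0" --pt "0.5 0 0 0 0 0 0" --pt "0.7 0 0 0 0 0 0" --pt "0.7 0 0 0 0 0 0"

```text
t: 34.45
tcp_pos: [567.8, 33.1, 69.1]
tcp_rot: [0.999, 0.05, 0.003, 0.0]
wrist_force: [-0.3, 0.3, -1.0]
finger_gap: 59.8
```

Run:
```python
from h import *; from rig import state,read_camera
plan([(566.8,33.8,70,5.85,0,12)],state())
cv2.imwrite("pics/w19.png",read_camera("wrist")["img"])
```

```text
tcp [567.8  33.1  69.1] theta 5.78 gap 59.8 F [-0.3  0.3 -1. ] t 34.45
[0, -0.0009, -0.0008, -0.0009, 0.0, -0.005, -0.001] ,
--
```

View pics/w19.png

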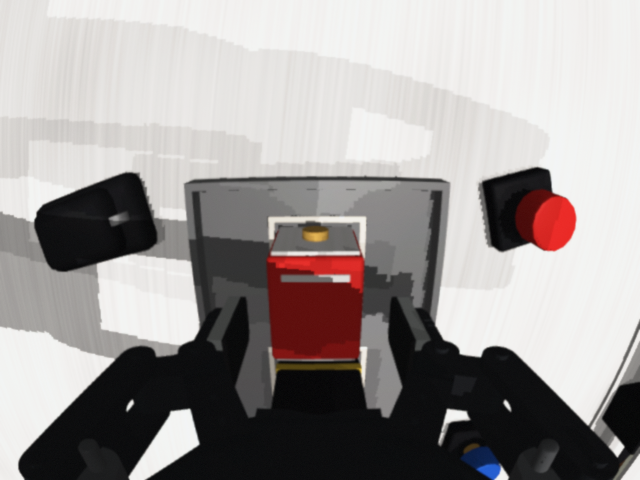

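The red box (316,300) is released in its mark with the fingers clear. Retreating.

Call:
move_arm --pt "0.7 -0.001 0 -0.012 0 0 0" --pt "0.7 0 0 -0.025 0 0 0" --pt "0.7 0 0 -0.035 0 0 0" --pt "0.7 0 0 -0.035 0 0 0" --pt "0.8 0 0 -0.025 0 0 0" --pt "1 0 0 0 0 0 0"

```text
t: 35.1
tcp_pos: [565.3, 33.0, 209.7]
tcp_rot: [0.999, 0.05, 0.003, 0.0]
wrist_force: [0.6, -0.4, 0.1]
finger_gap: 80.7
```

```bash
python3 chk.py w20
python3 - <<'E'
from h import *; from rig import state,read_camera
plan([(370.5,313,170,5.85,1,42)],state())
E
```

```text
tray rim 3280 z 65.8 [575.2 -50.7] [131.1 270.9] 5.9 tray frame [-0.8 -0.3]
pack 3687 z 108.9 [575.7 -50.8] [48.1 64.5] 6.0 tray frame [-0.3 -0.5]
red 3260 z 98.7 [565.7  33. ] [40.3 53.3] 5.6 tray frame [-1.8 83.9]
blue 1558 z 98.8 [ 584.6 -133.9] [39.8 52.5] 6.4 tray frame [  0. -84.]
tcp [564.6  33.1 207.8] theta 5.78 gap 85.2 F [ 0.6  0.3 -0.1] t 35.15
[1, -0.0183, -0.0331, 0.0041, 0.0, -0.0, -0.0] ,
[1, -0.0183, -0.0331, 0.0041, 0.0, -0.0, -0.0] ,
[1, -0.0183, -0.0331, 0.0042, 0.0, -0.0, -0.0] ,
[1, -0.0183, -0.0331, 0.0042, 0.0, -0.0, -0.0] ,
[1, -0.0183, -0.0331, 0.0042, 0.0, -0.0, -0.0] ,
[1, -0.0183, -0.0331, 0.0042, 0.0, -0.0, -0.0] ,
[1, -0.0183, -0.0331, 0.0042, 0.0, -0.0, -0.0] ,
[1, -0.0183, -0.0331, 0.0042, 0.0, -0.0, -0.0] ,
[1, -0.0183, -0.0331, 0.0042, 0.0, -0.0, -0.0] ,
--
```

View pics/w20.png

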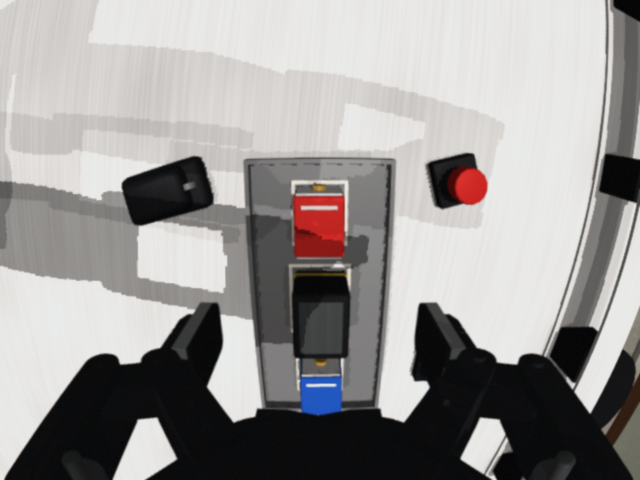

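All three boxes are on their marks within about 1.5 mm and squared: red at (319,225), pack at (321,315), blue at (321,392). The tray is level and unmoved. Next, the sensor.

Call:
move_arm --pt "1 -0.018 -0.033 0 0 0 0" --pt "1 -0.018 -0.033 0 0 0 0" --pt "1 -0.018 -0.033 0 0 0 0" --pt "1 -0.018 -0.033 0 0 0 0" --pt "1 -0.018 -0.033 0 0 0 0" --pt "1 -0.018 -0.033 0 0 0 0" --pt "1 -0.018 -0.033 0 0 0 0" --pt "1 -0.012 -0.022 0 0 0 0"

```text
t: 35.95
tcp_pos: [391.9, 274.4, 197.5]
tcp_rot: [0.999, 0.046, -0.005, 0.002]
wrist_force: [0.2, -0.1, 0.6]
finger_gap: 85.6
```

Run:
```python
from h import *; from rig import state,read_camera
plan([(370.5,313,170,5.85,1,20)],state())
```

```text
tcp [391.9 274.4 197.5] theta 5.32 gap 85.6 F [ 0.2 -0.1  0.6] t 35.95
[1, -0.0058, -0.0135, 0.0092, 0.001, 0.003, -0.003] ,
[1, -0.0058, -0.0135, 0.0092, 0.001, 0.003, -0.003] ,
[1, -0.0058, -0.0135, 0.0092, 0.001, 0.003, -0.003] ,
--
```

Call:
move_arm --pt "1 -0.006 -0.012 0.008 0.001 0.003 -0.003" --pt "1 -0.005 -0.01 0.008 0.001 0.003 -0.003" --pt "1 -0.002 -0.005 0.008 0.001 0.003 -0.003" --pt "1 0 0 0 0 0 0" --pt "1 0 0 0 0 0 0"

```text
t: 36.45
tcp_pos: [370.5, 301.4, 167.3]
tcp_rot: [0.999, 0.053, -0.004, 0.002]
wrist_force: [0.1, -0.9, 0.1]
finger_gap: 85.4
```

```bash
cat > sens.py <<'E'
from h import *; from rig import state,read_camera
import sys
d=read_camera("wrist");cv2.imwrite(f"pics/{sys.argv[1]}.png",d["img"])
W=worldw(d);ok=np.isfinite(W).all(2)&(W[...,2]>27)&(W[...,2]<33)&(np.hypot(W[...,0]-370,W[...,1]-313)<40)
w=W[ok];(c,r)=cv2.minEnclosingCircle(w[:,:2].astype(np.float32));print(ok.sum(),"circle",c,r,"mean",w.mean(0),"mid",(w[:,:2].min(0)+w[:,:2].max(0))/2)
E
python3 sens.py w21
python3 - <<'E'
from h import *; from rig import state,read_camera
plan([(370.5,313,80,5.85,1,20)],state())
E
```

```text
1662 circle (369.48883056640625, 312.76519775390625) 20.02774429321289 mean [369.46229786 313.15202804  30.21751636] mid [369.53077722 312.78333777]
tcp [370.5 301.3 167.3] theta 6.11 gap 85.1 F [-0.9 -0.2 -0.1] t 36.5
[1, 0.0004, -0.0024, 0.0174, 0.001, 0.002, 0.001] ,
[1, 0.0004, -0.0024, 0.0174, 0.001, 0.002, 0.001] ,
[1, 0.0003, -0.0024, 0.0174, 0.001, 0.002, 0.001] ,
[1, 0.0003, -0.0023, 0.0175, 0.001, 0.002, 0.001] ,
[1, 0.0003, -0.0023, 0.0175, 0.001, 0.002, 0.001] ,
--
```

View pics/w21.png

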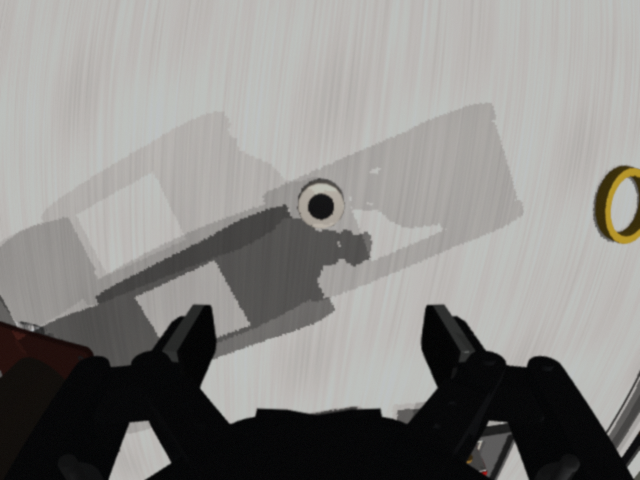

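The sensor is at (321,205). The fitted circle radius is 20.0 mm, matching its 40 mm diameter, and the centre is (369.5,313). Descending.

Call:
move_arm --pt "1 0 -0.005 0.015 0.003 0.004 0.003" --pt "1 0 -0.005 0.017 0.002 0.003 0.002" --pt "1 0 -0.002 0.017 0 0 0" --pt "1 0 0 0.017 0 0 0" --pt "1 0 0 0.01 0 0 0" --pt "1 0 0 0 0 0 0" --pt "1 0 0 0 0 0 0"

```text
t: 37.2
tcp_pos: [375.5, 311.4, 92.4]
tcp_rot: [0.999, 0.047, 0.002, -0.002]
wrist_force: [-0.2, -0.5, -0.1]
finger_gap: 85.5
```

Run:
```python
from h import *; from rig import state,read_camera
plan([(369.6,313,6,5.85,1,10)],state())
```

```text
tcp [375.5 311.4  92.4] theta 5.34 gap 85.5 F [-0.2 -0.5 -0.1] t 37.2
[1, -0.0007, -0.0002, 0.0096, -0.0, -0.001, -0.001] ,
[1, -0.0007, -0.0002, 0.0096, -0.0, -0.001, -0.001] ,
[1, -0.0007, -0.0002, 0.0096, -0.0, -0.001, -0.001] ,
[1, -0.0007, -0.0002, 0.0096, -0.0, -0.001, -0.001] ,
[1, -0.0007, -0.0002, 0.0096, -0.0, -0.001, -0.001] ,
[1, -0.0007, -0.0002, 0.0096, -0.0, -0.001, -0.001] ,
[1, -0.0007, -0.0002, 0.0096, -0.0, -0.001, -0.001] ,
[1, -0.0006, -0.0002, 0.0096, -0.0, -0.001, -0.001] ,
[1, -0.0006, -0.0002, 0.0096, -0.0, -0.001, -0.001] ,
--
```

Call:
move_arm --pt "1 -0.003 -0.001 0.011 -0.001 -0.005 -0.004" --pt "1 -0.003 0 0.011 -0.001 -0.003 -0.004" --pt "1 0 0 0.011 0 0 0" --pt "1 0 0 0.011 0 0 0" --pt "1 0 0 0.011 0 0 0" --pt "1 0 0 0.006 0 0 0" --pt "1 0 0 0 0 0 0" --pt "1 0 0 0 0 0 0"

```text
t: 38.0
tcp_pos: [369.8, 312.3, 27.3]
tcp_rot: [0.999, 0.051, -0.001, -0.001]
wrist_force: [0.3, 0.2, -0.1]
finger_gap: 85.3
```

Run:
```python
from h import *; from rig import state,read_camera
plan([(369.6,313,6,5.85,1,10)],state())
```

```text
tcp [369.8 312.3  27.3] theta 5.83 gap 85.3 F [ 0.3  0.2 -0.1] t 38.0
[1, -0.0, -0.0002, 0.0071, -0.001, 0.001, -0.0] ,
[1, -0.0, -0.0002, 0.0071, -0.001, 0.001, -0.0] ,
[1, -0.0, -0.0002, 0.0071, -0.001, 0.001, -0.0] ,
--
```

Call:
move_arm --pt "1 0 0 0.006 0 0 0" --pt "1 0 0 0.006 0 0 0" --pt "1 0 0 0.005 0 0 0" --pt "1 0 0 0 0 0 0" --pt "1 0 0 0 0 0 0"

```text
t: 38.5
tcp_pos: [370.8, 312.9, 9.9]
tcp_rot: [0.999, 0.051, -0.0, -0.002]
wrist_force: [0.0, -0.1, 0.7]
finger_gap: 85.4
```

Run:
```python
from h import *; from rig import state,read_camera
plan([(369.6,313,6,5.85,1,10)],state())
```

```text
tcp [370.8 312.9   9.9] theta 5.83 gap 85.4 F [ 0.  -0.1  0.7] t 38.5
[1, -0.0012, -0.0002, 0.0039, -0.004, -0.0, -0.0] ,
--
```

Call:
move_arm --pt "1 -0.001 0 0.004 -0.003 0 0" --pt "1 0 0 0.001 0 0 0" --pt "1 0 0 0 0 0 0"

```text
t: 38.8
tcp_pos: [369.9, 313.0, 4.8]
tcp_rot: [0.999, 0.051, 0.0, -0.0]
wrist_force: [0.2, -0.3, -0.0]
finger_gap: 85.1
```

Call:
move_arm --pt "0 0 0 0 0 0 0" --pt "0 0 0 0 0 0 0" --pt "0 0 0 0 0 0 0" --pt "0 0 0 0 0 0 0"

```text
t: 39.2
tcp_pos: [370.2, 313.2, 5.2]
tcp_rot: [0.999, 0.051, 0.001, -0.0]
wrist_force: [1.3, 0.2, -0.5]
finger_gap: 28.4
```

Call:
move_arm --pt "0 0 0 0 0 0 0"

```text
t: 39.3
tcp_pos: [370.2, 313.3, 5.2]
tcp_rot: [0.999, 0.051, 0.001, -0.001]
wrist_force: [-1.3, 0.2, -0.0]
finger_gap: 12.3
```

The gap fell to 12 mm, so the pads are slipping over the sensor's top. That points to grip height: at part opening the pads sit farther back (higher), and the misses were the higher grips. Checking the sensor.

```bash
python3 sens.py w22; python3 -c "
from rig import *
s=state();print(s['tcp_pos'],s['finger_gap'],s['wrist_force'])"
```

```text
3490 circle (369.9786682128906, 312.9483947753906) 20.071138381958008 mean [369.26658176 317.58420595  30.18402115] mid [369.47328297 312.92628835]
[370.24246568 313.25576962   5.22548015] 4.343549949639428 [-0.05347646 -0.80131257 -0.0507089 ]
```

View pics/w22.png

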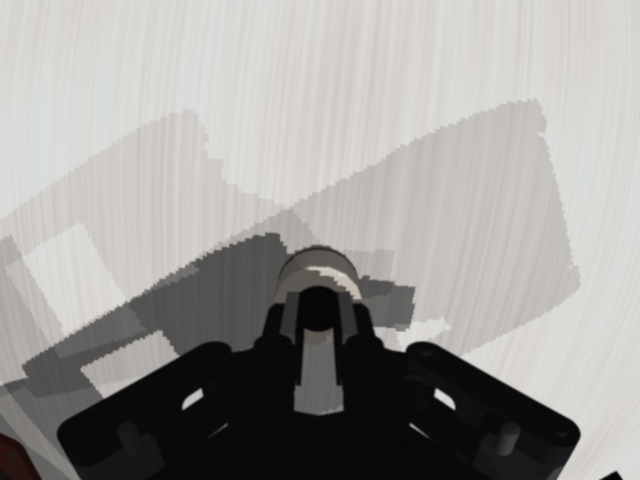

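The sensor (318,290) still stands where it was, with no force on it. Backing straight up, then retrying lower with a limited close command (0.4), so that a slip cannot run through.

Call:
move_arm --pt "0 0 0 -0.01 0 0 0" --pt "0 0 0 -0.015 0 0 0" --pt "0 0 0 -0.012 0 0 0" --pt "1 0 0 0 0 0 0" --pt "1 0 0 0 0 0 0" --pt "1 0 0 0 0 0 0" --pt "1 0 0 0 0 0 0" --pt "1 0 0 0 0 0 0"

```text
t: 40.15
tcp_pos: [369.9, 313.0, 44.7]
tcp_rot: [0.999, 0.051, 0.001, -0.0]
wrist_force: [-0.0, -0.3, 0.0]
finger_gap: 72.4
```

```bash
python3 sens.py w23
python3 - <<'E'
from h import *; from rig import state,read_camera
plan([(369.7,313,3,5.85,1,10)],state())
E
```

```text
3938 circle (369.5303039550781, 312.6437072753906) 20.290096282958984 mean [369.51816466 313.93908277  30.19045967] mid [369.65981055 312.75669552]
tcp [369.8 312.9  44.5] theta 5.83 gap 78.9 F [ 0.  -0.6  0.1] t 40.2
[1, -0.0, -0.0, 0.0083, -0.0, -0.0, -0.0] ,
[1, -0.0, -0.0, 0.0083, -0.0, -0.0, -0.0] ,
[1, -0.0, -0.0, 0.0083, -0.0, -0.0, -0.0] ,
[1, -0.0, -0.0, 0.0083, -0.0, -0.0, -0.0] ,
[1, -0.0, -0.0, 0.0083, -0.0, -0.0, -0.0] ,
--
```

View pics/w23.png

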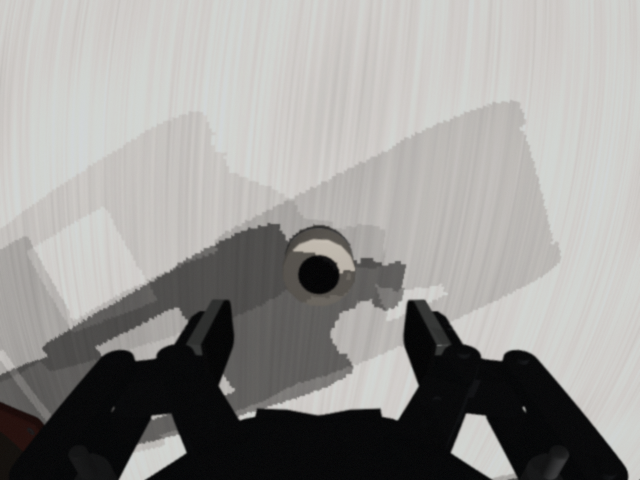

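The sensor stands untouched at (319,265), and the jaws straddle it. Descending again.

Call:
move_arm --pt "1 0 0 0.008 0 0 0" --pt "1 0 0 0.008 0 0 0" --pt "1 0 0 0.008 0 0 0" --pt "1 0 0 0.007 0 0 0" --pt "1 0 0 0.003 0 0 0" --pt "1 0 0 0 0 0 0" --pt "1 0 0 0 0 0 0"

```text
t: 40.9
tcp_pos: [368.2, 311.9, 5.3]
tcp_rot: [0.999, 0.051, -0.001, 0.001]
wrist_force: [0.2, 0.2, 0.1]
finger_gap: 85.1
```

Run:
```python
from h import *; from rig import state,read_camera
plan([(369.7,313,2,5.85,1,10)],state())
```

```text
tcp [368.2 311.9   5.3] theta 5.83 gap 85.1 F [0.2 0.2 0.1] t 40.9
[1, 0.0016, -0.0009, 0.0033, 0.001, 0.003, -0.0] ,
--
```

Call:
move_arm --pt "1 0.002 -0.001 0.003 0 0.002 0" --pt "1 0 0 0.001 0 0 0" --pt "1 0 0 0 0 0 0"

```text
t: 41.2
tcp_pos: [371.0, 313.7, 1.7]
tcp_rot: [0.999, 0.051, 0.0, 0.0]
wrist_force: [0.8, 0.7, -0.0]
finger_gap: 85.4
```

Call:
move_arm --pt "1 -0.001 0.0005 0.001 0 0 0" --pt "1 0 0 0 0 0 0"

```text
t: 41.4
tcp_pos: [370.2, 313.2, 1.0]
tcp_rot: [0.999, 0.051, 0.001, 0.0]
wrist_force: [-0.4, -0.1, 0.2]
finger_gap: 85.5
```

Call:
move_arm --pt "0.4 0 0 0 0 0 0" --pt "0.4 0 0 0 0 0 0" --pt "0.4 0 0 0 0 0 0" --pt "0.4 0 0 0 0 0 0" --pt "0.4 0 0 0 0 0 0"

```text
t: 41.9
tcp_pos: [371.3, 313.8, 2.8]
tcp_rot: [0.999, 0.051, 0.002, -0.0]
wrist_force: [0.5, 0.6, 0.1]
finger_gap: 34.3
```

```bash
python3 sens.py w24; python3 -c "
from rig import *
s=state();print(s['tcp_pos'],s['finger_gap'],s['wrist_force'])"
```

```text
5582 circle (370.49249267578125, 313.0774230957031) 20.427820205688477 mean [370.25800013 314.54651403  30.24289085] mid [370.43125979 312.90482722]
[371.43383231 313.88694937   2.81015637] 33.86268286610764 [-0.23624379  0.5206999   0.52882348]
```

View pics/w24.png

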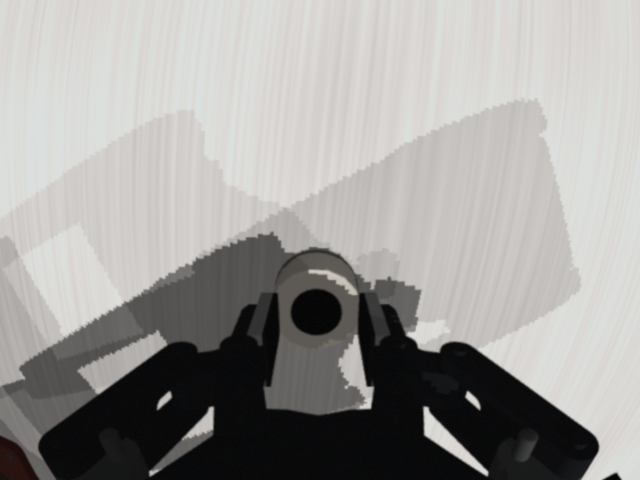

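The pads touch both sides of the sensor (317,300). Testing with a small lift.

Call:
move_arm --pt "0.4 0 0 -0.006 0 0 0" --pt "0.4 0 0 -0.008 0 0 0" --pt "0.4 0 0 0 0 0 0"

```text
t: 42.25
tcp_pos: [371.2, 313.8, 17.7]
tcp_rot: [0.999, 0.051, 0.002, -0.0]
wrist_force: [-0.2, 0.3, -0.4]
finger_gap: 34.1
```

```bash
cat > sh.py <<'E'
from h import *; from rig import state,read_camera
import sys
d=read_camera("wrist");cv2.imwrite(f"pics/{sys.argv[1]}.png",d["img"]);s=state()
W=worldw(d);R=Ro.from_quat(s["tcp_rot"]).as_matrix();w=W[np.isfinite(W).all(2)]
w=w[np.hypot(*(w[:,:2]-s["tcp_pos"][:2]).T)<24];w=w[w[:,2]<s["tcp_pos"][2]+45]
hist,e=np.histogram(w[:,2],bins=40);i=hist.argmax();zt=np.median(w[abs(w[:,2]-(e[i]+e[i+1])/2)<3][:,2])
t=w[abs(w[:,2]-zt)<3];L=(t-s["tcp_pos"])@R;c,r=cv2.minEnclosingCircle(L[:,:2].astype(np.float32))
print("top z",zt,len(t),"tool-frame centre",c,r,"x-range mid",(L[:,0].min()+L[:,0].max())/2,"tcp",s["tcp_pos"].round(1),s["finger_gap"],s["wrist_force"].round(1))
A=np.c_[t[:,:2],np.ones(len(t))];k=np.linalg.lstsq(A,t[:,2],rcond=None)[0];print("tilt slopes",k[:2].round(3))
E
python3 sh.py w25
```

```text
top z 30.130163343587384 4968 tool-frame centre (-1.2175860404968262, 0.7252680063247681) 20.030874252319336 x-range mid -1.0640797312075634 tcp [371.  313.6  17.2] 34.13026418309511 [-0.3 -0.1 -0.1]
tilt slopes [ 0.001 -0.016]
```

View pics/w25.png

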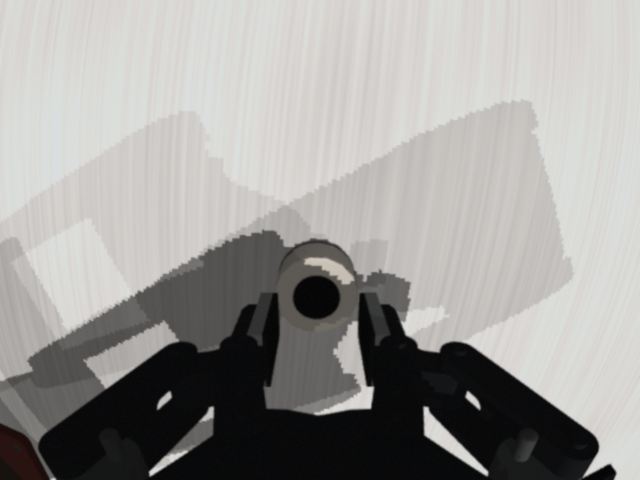

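The sensor did not come up (its top is still at z=30), so the pads aren't really gripping. I'll read the fingertip positions from the depth image instead of guessing.

Run:
```python
from h import *; from rig import state,read_camera
d=read_camera("wrist");s=state();R=Ro.from_quat(s["tcp_rot"]).as_matrix();W=worldw(d)
L=(W-s["tcp_pos"])@R
for v in (296,310,330,350,370,385):
    print(v,[(u,*[int(x) if x==x else None for x in L[v,u]]) for u in (245,255,262,267,272,363,368,375,385)])
m=np.isfinite(L).all(2)&(abs(L[...,0])>14)&(abs(L[...,0])<60)&(abs(L[...,1])<14)&(L[...,2]>-60)&(W[...,2]>8)
for sg in (-1,1):
    q=L[m&(np.sign(L[...,0])==sg)];q=q[q[:,2]<8]
    for z0 in range(-60,8,4):
        k=q[(q[:,2]>=z0)&(q[:,2]<z0+4)]
        if len(k)>3: print(sg,z0,len(k),"x",k[:,0].min().round(1),k[:,0].max().round(1),"y",k[:,1].min().round(1),k[:,1].max().round(1))
```

```text
296 [(245, -41, 14, 16), (255, -35, 15, 17), (262, -22, -9, -34), (267, -20, -10, -35), (272, -18, -10, -36), (363, 17, -10, -35), (368, 20, -9, -34), (375, 22, -9, -34), (385, 37, 15, 17)]
310 [(245, -29, -6, -40), (255, -23, -9, -46), (262, -20, -10, -47), (267, -19, -9, -46), (272, -17, -9, -46), (363, 16, -8, -44), (368, 18, -9, -46), (375, 21, -9, -47), (385, 26, -6, -40)]
330 [(245, -26, -6, -56), (255, -21, -10, -62), (262, -19, -9, -61), (267, -17, -10, -62), (272, -17, -2, -49), (363, 16, -1, -47), (368, 16, -9, -60), (375, 18, -10, -62), (385, 22, -9, -61)]
350 [(245, -21, -11, -77), (255, -19, -11, -76), (262, -18, -4, -66), (267, -17, -4, -66), (272, -17, 3, -54), (363, 16, 4, -52), (368, 17, -2, -62), (375, 18, -4, -66), (385, 20, -11, -76)]
370 [(245, -19, -15, -91), (255, -16, -15, -92), (262, -18, 0, -70), (267, -17, 4, -65), (272, -17, 10, -57), (363, 27, 66, 17), (368, 17, 3, -65), (375, 18, 0, -71), (385, None, None, None)]
385 [(245, -18, -15, -98), (255, -15, -16, -99), (262, -13, -17, -100), (267, -18, 11, -65), (272, -29, 78, 16), (363, 28, 78, 16), (368, 17, 1
[... 379 characters left out ...]
.1 4.6
-1 -16 440 x -20.2 -14.0 y -12.9 13.7
-1 -12 70 x -20.6 -14.1 y -13.6 13.5
-1 -8 22 x -20.3 -14.3 y -13.5 -4.0
-1 -4 24 x -20.4 -14.0 y -13.7 -3.7
-1 0 21 x -20.1 -14.0 y -13.6 -4.9
-1 4 43 x -20.7 -14.2 y -13.7 -3.0
1 -60 257 x 16.7 30.8 y -10.9 11.6
1 -56 253 x 16.6 31.0 y -10.7 11.8
1 -52 235 x 16.7 30.6 y -10.7 11.7
1 -48 236 x 16.7 30.7 y -10.7 12.1
1 -44 203 x 16.7 30.8 y -10.7 11.0
1 -40 180 x 16.8 30.3 y -10.7 11.7
1 -36 137 x 16.7 29.3 y -10.6 12.0
1 -32 53 x 16.7 19.9 y -9.8 11.5
1 -16 294 x 14.0 18.5 y -11.5 12.6
1 -12 61 x 14.1 18.7 y -12.0 11.3
1 -8 17 x 14.1 18.6 y -11.3 -3.0
1 -4 13 x 14.2 17.1 y -11.9 -7.4
1 0 15 x 14.1 18.8 y -11.9 -2.3
1 4 30 x 14.3 18.8 y -12.2 -2.7
```

This explains it. The fingertips actually lie about 30 mm behind the reported TCP: the depth image puts them at tool z ≈ -30, and they passed just over the 30 mm sensor at TCP z 1–5. So the boxes were gripped only near their top edges. For the sensor I need a TCP reading of about -17, which puts the real tips about 13 mm above the bench. I'll open, go down in small steps and watch the force and depth.

Call:
move_arm --pt "1 -0.001 0.001 0 0 0 0" --pt "1 0 0 0 0 0 0" --pt "1 0 0 0 0 0 0" --pt "1 0 0 0 0 0 0" --pt "1 0 0 0.005 0 0 0" --pt "1 0 0 0.005 0 0 0" --pt "1 0 0 0 0 0 0"

```text
t: 43.05
tcp_pos: [368.9, 311.7, 5.0]
tcp_rot: [0.999, 0.051, 0.0, 0.0]
wrist_force: [-0.9, 0.2, 0.3]
finger_gap: 85.7
```

```bash
cat > tips.py <<'E'
from h import *; from rig import state,read_camera
d=read_camera("wrist");s=state();R=Ro.from_quat(s["tcp_rot"]).as_matrix();W=worldw(d);L=(W-s["tcp_pos"])@R
g=s["finger_gap"]/2
m=np.isfinite(L).all(2)&(abs(L[...,0])>g-5)&(abs(L[...,0])<g+25)&(abs(L[...,1])<14)&(L[...,2]<-18)&(L[...,2]>-60)
for sg in (-1,1):
    q=m&(np.sign(L[...,0])==sg);print(sg,q.sum(),"tip tool z",np.percentile(L[q][:,2],99).round(1),"world z min",np.percentile(W[q][:,2],1).round(1))
E
python3 tips.py; python3 sens.py w26
python3 - <<'E'
from h import *; from rig import state,read_camera
plan([(369.8,313,-17,5.85,1,10)],state())
E
```

```text
-1 1348 tip tool z -40.1 world z min 45.3
1 1348 tip tool z -40.0 world z min 45.3
5725 circle (369.91583251953125, 312.7204284667969) 20.132549285888672 mean [369.6672882  314.40603626  30.17536203] mid [369.86138247 312.67155506]
tcp [369.2 311.9   5.6] theta 5.84 gap 85.6 F [-0.4  1.2  0.4] t 43.15
[1, 0.0002, -0.0003, 0.0075, 0.0, -0.0, -0.0] ,
[1, 0.0002, -0.0003, 0.0075, 0.0, -0.0, -0.0] ,
[1, 0.0002, -0.0003, 0.0075, 0.0, -0.0, -0.0] ,
--
```

The tips sit at tool z -40 when open and -30 at half. The 13 mm swing matches, with a constant offset of about 27 mm from the stated TCP. Going down.

Call:
move_arm --pt "1 0 0 0.006 0 0 0" --pt "1 0 -0.001 0.006 0 0 0" --pt "1 0 0 0.005 0 0 0" --pt "1 0 0 0.002 0 0 0" --pt "1 0 0 0 0 0 0" --pt "1 0 0 0 0 0 0"

```text
t: 43.75
tcp_pos: [369.0, 313.0, -15.4]
tcp_rot: [0.999, 0.051, 0.0, 0.0]
wrist_force: [-0.6, 0.6, -0.9]
finger_gap: 85.3
```

```bash
python3 tips.py
python3 - <<'E'
from h import *; from rig import state,read_camera
plan([(369.8,313,-17,5.85,1,10)],state())
E
```

```text
-1 1323 tip tool z -40.4 world z min 25.0
1 1329 tip tool z -40.3 world z min 24.9
tcp [369.1 313.  -15.4] theta 5.84 gap 85.4 F [0.6 0.4 1.2] t 43.8
[1, 0.0007, 0.0001, 0.0016, 0.001, -0.001, -0.0] ,
--
```

Call:
move_arm --pt "1 0.0005 0 0.003 0 0 0" --pt "1 0 0 0 0 0 0" --pt "0 0 0 0 0 0 0" --pt "0 0 0 0 0 0 0" --pt "0 0 0 0 0 0 0" --pt "0 0 0 0 0 0 0" --pt "0 0 0 0 0 0 0"

```text
t: 44.5
tcp_pos: [370.7, 313.6, -17.4]
tcp_rot: [0.999, 0.051, 0.002, -0.0]
wrist_force: [-0.4, -0.5, -0.7]
finger_gap: 38.0
```

Call:
move_arm --pt "0 0 0 0 0 0 0" --pt "0 0 0 0 0 0 0"

```text
t: 44.7
tcp_pos: [370.6, 313.6, -17.5]
tcp_rot: [0.999, 0.051, 0.001, -0.0]
wrist_force: [-0.6, 0.1, 0.9]
finger_gap: 37.8
```

```bash
python3 tips.py;python3 sh.py w27
```

```text
-1 2516 tip tool z -18.0 world z min 0.4
1 2213 tip tool z -18.1 world z min 0.7
top z -0.17739229014767943 1634 tool-frame centre (0.0583343505859375, -3.6078479290008545) 23.613576889038086 x-range mid 0.05833436895869859 tcp [370.6 313.6 -17.5] 37.89939653767227 [-0.4  0.   0.1]
tilt slopes [-0.003  0.   ]
```

View pics/w27.png

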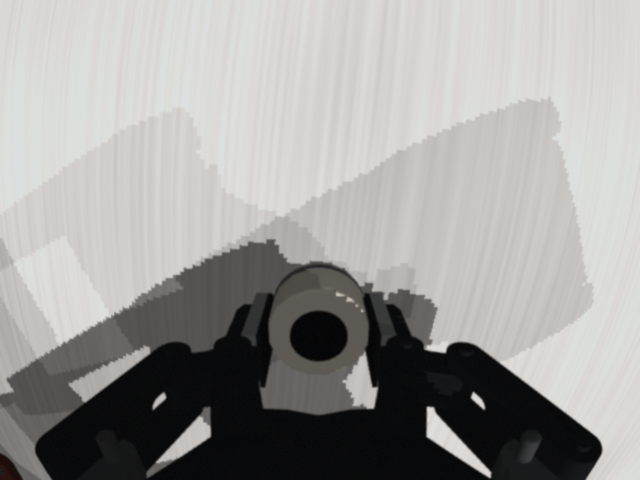

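This is a real grip: the gap stays at 37.9 mm with the jaws commanded shut, and the sensor (318,325) is between the pads. Lifting, with its base about 17.5 mm above the TCP reading.

Call:
move_arm --pt "0 0 0 -0.01 0 0 0" --pt "0 0 0 -0.02 0 0 0" --pt "0 0 0 -0.03 0 0 0" --pt "0 0 0 -0.035 0 0 0" --pt "0 0 0 -0.035 0 0 0" --pt "0 0 0 -0.025 0 0 0" --pt "0 0 0 -0.01 0 0 0" --pt "0 0 0 0 0 0 0"

```text
t: 45.6
tcp_pos: [368.1, 312.3, 155.7]
tcp_rot: [0.999, 0.051, -0.0, 0.001]
wrist_force: [0.1, 0.8, -1.2]
finger_gap: 37.9
```

```bash
cat > sh.py <<'E'
from h import *; from rig import state,read_camera
import sys
d=read_camera("wrist");cv2.imwrite(f"pics/{sys.argv[1]}.png",d["img"]);s=state()
W=worldw(d);R=Ro.from_quat(s["tcp_rot"]).as_matrix();L=(W-s["tcp_pos"])@R
m=np.isfinite(L).all(2)&(np.hypot(L[...,0],L[...,1])<25)&(abs(L[...,2]+47.5)<5)&(abs(L[...,0])<18.5)
t=L[m];c,r=cv2.minEnclosingCircle(t[:,:2].astype(np.float32));print(len(t),"top tool z",np.median(t[:,2]).round(1),"circle",np.round(c,1),round(r,1),"y range",t[:,1].min().round(1),t[:,1].max().round(1))
k=np.linalg.lstsq(np.c_[t[:,:2],np.ones(len(t))],t[:,2],rcond=None)[0];print("tilt",k[:2].round(3),"gap",s["finger_gap"])
E
python3 sh.py w28
python3 - <<'E'
from h import *; from rig import state,read_camera
plan([(500,45,170,5.85,0,40),(575.7,-50.9,150,5.85,0,25)],state())
E
```

```text
7281 top tool z -48.5 circle [-0.2  0.2] 20.2 y range -19.6 19.8
tilt [ 0.001 -0.045] gap 38.404026721782486
tcp [367.7 312.1 154.7] theta 5.84 gap 38.4 F [ 0.3  0.3 -0.9] t 45.65
[0, 0.0131, 0.0349, -0.0019, 0.0, 0.0, -0.0] ,
[0, 0.0131, 0.0349, -0.0019, 0.0, 0.0, -0.0] ,
[0, 0.0131, 0.0349, -0.0019, 0.0, 0.0, -0.0] ,
[0, 0.0131, 0.0349, -0.0019, 0.0, 0.0, -0.0] ,
[0, 0.0131, 0.0349, -0.0019, 0.0, 0.0, -0.0] ,
[0, 0.0131, 0.0349, -0.0019, 0.0, 0.0, -0.0] ,
[0, 0.0131, 0.0349, -0.0019, 0.0, 0.0, -0.0] ,
[0, 0.0131, 0.0349, -0.0019, 0.0, 0.0, -0.0] ,
--
[0, 0.0131, 0.0206, 0.004, 0.0, 0.0, 0.0] ,
[0, 0.0131, 0.0206, 0.004, 0.0, 0.0, 0.0] ,
[0, 0.0131, 0.0206, 0.004, 0.0, 0.0, 0.0] ,
[0, 0.0131, 0.0206, 0.004, 0.0, 0.0, 0.0] ,
[0, 0.0131, 0.0206, 0.004, 0.0, 0.0, 0.0] ,
--
```

View pics/w28.png

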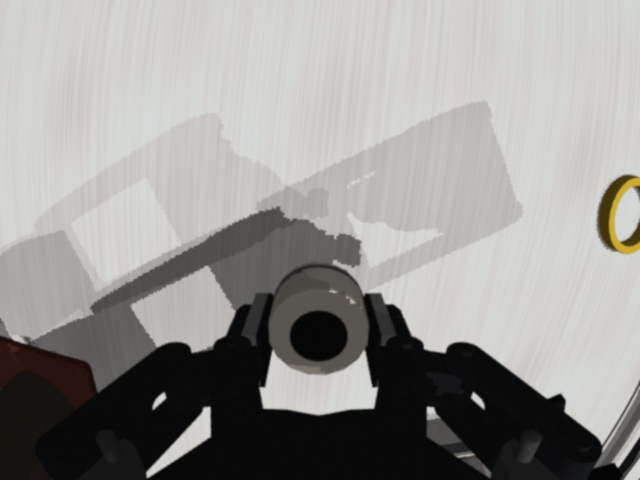

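The sensor is held level and centred on the tool axis within 0.3 mm. Carrying it over the pack.

Call:
move_arm --pt "0 0.01 0.025 0 0 0 0" --pt "0 0.013 0.035 -0.001 0 0 0" --pt "0 0.013 0.035 -0.001 0 0 0" --pt "0 0.013 0.035 -0.001 0 0 0" --pt "0 0.013 0.035 -0.001 0 0 0" --pt "0 0.013 0.035 -0.001 0 0 0" --pt "0 0.013 0.035 -0.001 0 0 0" --pt "0 0.013 0.03 -0.001 0 0 0"

```text
t: 46.45
tcp_pos: [488.2, 51.6, 144.9]
tcp_rot: [0.998, 0.055, -0.013, 0.002]
wrist_force: [0.2, 0.8, -0.8]
finger_gap: 38.0
```

Run:
```python
from h import *; from rig import state,read_camera
plan([(575.7,-50.9,150,5.85,0,25)],state())
```

```text
tcp [488.2  51.6 144.9] theta 6.32 gap 38.0 F [ 0.2  0.8 -0.8] t 46.45
[0, 0.0126, 0.0186, -0.0012, 0.0, 0.004, 0.001] ,
[0, 0.0126, 0.0186, -0.0011, 0.0, 0.004, 0.001] ,
[0, 0.0126, 0.0185, -0.0011, 0.0, 0.004, 0.001] ,
[0, 0.0127, 0.0185, -0.001, 0.0, 0.004, 0.001] ,
[0, 0.0127, 0.0185, -0.001, 0.0, 0.004, 0.001] ,
[0, 0.0127, 0.0185, -0.0009, 0.0, 0.004, 0.001] ,
--
```

Call:
move_arm --pt "0 0.013 0.018 -0.002 0 0.005 0.002" --pt "0 0.013 0.018 -0.002 0 0.005 0.002" --pt "0 0.013 0.018 -0.002 0 0.005 0.002" --pt "0 0.013 0.018 -0.001 0 0.005 0.002" --pt "0 0.012 0.012 0 0 0.004 0" --pt "0 0.008 0.006 0 0 0.002 0" --pt "0 0 0 0 0 0 0" --pt "0 0 0 0 0 0 0"

```text
t: 47.25
tcp_pos: [562.7, -37.5, 131.7]
tcp_rot: [0.999, 0.047, -0.014, -0.002]
wrist_force: [0.2, 0.7, -0.4]
finger_gap: 37.6
```

Run:
```python
from h import *; from rig import state,read_camera
plan([(575.7,-50.9,120,5.85,0,10)],state())
d=read_camera("wrist");cv2.imwrite("pics/w29.png",d["img"])
```

```text
tcp [562.7 -37.5 131.7] theta 5.43 gap 37.6 F [ 0.2  0.7 -0.4] t 47.25
[0, 0.004, 0.0049, 0.0038, -0.002, 0.009, -0.002] ,
[0, 0.004, 0.0049, 0.0038, -0.002, 0.009, -0.002] ,
[0, 0.0039, 0.0049, 0.0039, -0.002, 0.009, -0.002] ,
--
```

View pics/w29.png

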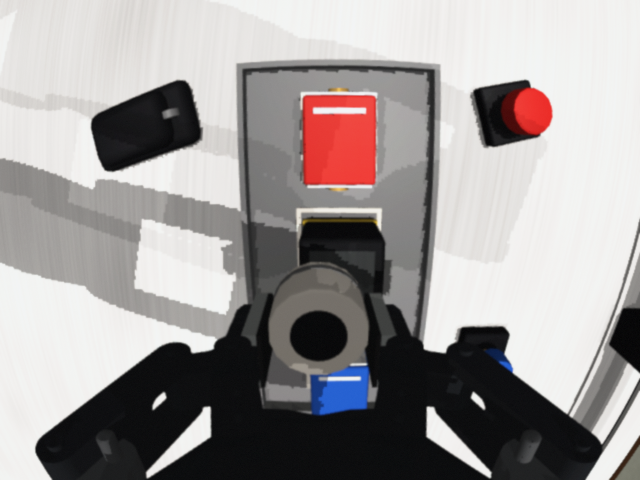

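The sensor (318,320) is above the pack (342,260), and all three boxes look right. Centring and lowering.

Call:
move_arm --pt "0 0.004 0.005 0 -0.002 0.009 -0.002" --pt "0 0.004 0.004 0 -0.002 0.009 -0.002" --pt "0 0.003 0.003 0 -0.002 0.009 -0.002" --pt "0 0 0 0 0 0 0" --pt "0 0 0 0 0 0 0"

```text
t: 47.8
tcp_pos: [574.7, -47.3, 131.8]
tcp_rot: [0.999, 0.052, 0.001, 0.001]
wrist_force: [-0.0, -0.4, -1.0]
finger_gap: 38.3
```

```bash
python3 chk.py w30
python3 - <<'E'
from h import *; from rig import state,read_camera
plan([(575.7,-50.9,100,5.85,0,8)],state())
E
```

```text
tray rim 5340 z 65.7 [575.4 -50.8] [131. 271.] 5.9 tray frame [-0.6 -0.4]
pack 4473 z 108.8 [574.9 -40.4] [43.2 48.1] -84.5 tray frame [-0.1 10. ]
red 6836 z 98.6 [565.9  32.7] [40.2 52.9] 5.8 tray frame [-1.6 83.6]
blue 2111 z 98.8 [ 585.6 -141.7] [40.1 41.6] 7.9 tray frame [  0.2 -91.9]
tcp [574.8 -47.3 131.8] theta 5.95 gap 38.0 F [-0.3  0.6 -0.4] t 47.85
[0, 0.0001, 0.0007, 0.0064, 0.0, -0.0, 0.0] ,
[0, 0.0001, 0.0007, 0.0064, 0.0, -0.0, 0.0] ,
[0, 0.0001, 0.0007, 0.0064, 0.0, -0.0, 0.0] ,
[0, 0.0001, 0.0007, 0.0064, 0.0, -0.0, 0.0] ,
[0, 0.0001, 0.0007, 0.0064, 0.0, -0.0, 0.0] ,
--
```

Call:
move_arm --pt "0 0 0.002 0.006 0 0 0.001" --pt "0 0 0.001 0.006 0 0 0" --pt "0 0 0.001 0.006 0 0 0" --pt "0 0 0 0.006 0 0 0" --pt "0 0 0 0.003 0 0 0" --pt "0 0 0 0 0 0 0" --pt "0 0 0 0 0 0 0"

```text
t: 48.55
tcp_pos: [574.4, -51.3, 101.3]
tcp_rot: [0.999, 0.051, -0.0, 0.0]
wrist_force: [0.7, 0.7, -0.9]
finger_gap: 37.9
```

Run:
```python
from h import *; from rig import state,read_camera
plan([(575.8,-51,93,5.85,0,8)],state())
```

```text
tcp [574.4 -51.3 101.3] theta 5.89 gap 37.9 F [ 0.7  0.7 -0.9] t 48.55
[0, 0.0007, -0.0001, 0.0042, 0.0, 0.0, 0.0] ,
[0, 0.0007, -0.0001, 0.0042, 0.0, 0.0, 0.0] ,
--
```

Call:
move_arm --pt "0 0.001 0 0.003 0 0 0" --pt "0 0 0 0.003 0 0 0" --pt "0 0 0 0.002 0 0 0" --pt "0 0 0 0 0 0 0" --pt "0 0 0 0 0 0 0"

```text
t: 49.05
tcp_pos: [576.0, -51.2, 93.3]
tcp_rot: [0.999, 0.051, 0.0, 0.0]
wrist_force: [-0.4, -0.9, -0.4]
finger_gap: 37.8
```

Call:
move_arm --pt "0 0 0 0.001 0 0 0" --pt "0 0 0 0.0005 0 0 0" --pt "0 0 0 0 0 0 0"

```text
t: 49.35
tcp_pos: [576.3, -51.3, 92.0]
tcp_rot: [0.999, 0.051, 0.001, 0.001]
wrist_force: [0.2, -0.3, -0.5]
finger_gap: 37.9
```

Run:
```python
from h import *; from rig import state,read_camera
plan([(575.8,-51,91.5,5.85,0,8)],state())
d=read_camera("scene");cv2.imwrite("pics/s31.png",cv2.resize(d["img"][140:320,180:400],None,fx=3.6,fy=3.3,interpolation=cv2.INTER_CUBIC))
```

```text
tcp [576.3 -51.3  92. ] theta 5.9 gap 37.9 F [ 0.2 -0.3 -0.5] t 49.35
[0, -0.0004, -0.0003, 0.0005, 0.001, -0.001, 0.001] ,
--
```

View pics/s31.png

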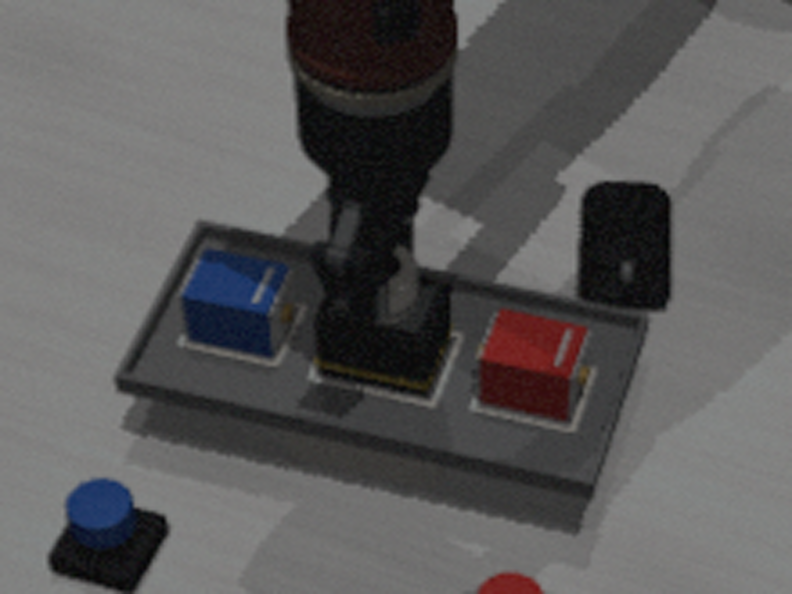

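The scene view shows blue (235,300) and red (530,365) inside their marks, the pack in the middle (385,330), and the gripper with the sensor just above it. A last half millimetre, then release.

Call:
move_arm --pt "0 -0.0005 0 0.001 0 -0.001 0" --pt "0 -0.0005 0 0.0005 0 0 0"

```text
t: 49.6
tcp_pos: [576.1, -51.4, 91.5]
tcp_rot: [0.999, 0.051, 0.001, 0.001]
wrist_force: [0.5, 0.2, 1.5]
finger_gap: 38.1
```

Light contact (1.5 N). Opening.

Call:
move_arm --pt "0.55 0 0 0 0 0 0" --pt "0.7 0 0 0 0 0 0" --pt "0.7 0 0 0 0 0 0" --pt "0.7 0 0 0 0 0 0"

```text
t: 50.0
tcp_pos: [576.0, -51.5, 91.4]
tcp_rot: [0.999, 0.052, 0.001, 0.001]
wrist_force: [-0.2, 0.4, 0.2]
finger_gap: 60.0
```

Run:
```python
from h import *; from rig import state,read_camera
plan([(575.8,-51,91.5,5.85,0,8)],state())
d=read_camera("wrist");cv2.imwrite("pics/w32.png",d["img"])
```

```text
tcp [576.  -51.5  91.4] theta 5.9 gap 60.0 F [-0.2  0.4  0.2] t 50.0
[0, -0.0001, -0.0005, -0.0001, 0.002, -0.002, 0.001] ,
--
```

View pics/w32.png

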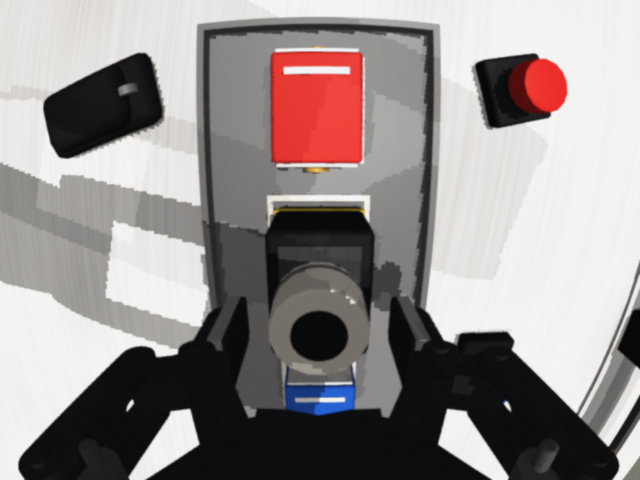

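The sensor (318,320) is released on the pack with the fingers clear. Moving straight up.

Call:
move_arm --pt "0.7 0 0 -0.01 0 0 0" --pt "0.7 0 0 -0.02 0 0 0" --pt "0.7 0 0 -0.03 0 0 0" --pt "0.7 0 0 -0.035 0 0 0" --pt "0.7 0 0 -0.035 0 0 0" --pt "0.7 0 0 -0.025 0 0 0" --pt "0.7 0 0 0 0 0 0" --pt "0.7 0 0 0 0 0 0"

```text
t: 50.85
tcp_pos: [574.7, -51.1, 255.6]
tcp_rot: [0.999, 0.051, 0.001, 0.001]
wrist_force: [0.2, -0.4, -0.2]
finger_gap: 59.8
```

```bash
python3 chk.py w33
python3 - <<'E'
from h import *; from rig import state,read_camera
d=dict(np.load("cw.npz"));W=worldw(d);w=W[np.isfinite(W).all(2)]
w=w[(abs(w[:,2]-139.5)<3)&(np.hypot(w[:,0]-576,w[:,1]+51)<35)];print("sensor",len(w),w[:,2].mean(),cv2.minEnclosingCircle(w[:,:2].astype(np.float32)))
k=np.linalg.lstsq(np.c_[w[:,:2],np.ones(len(w))],w[:,2],rcond=None)[0];print("tilt",k[:2].round(3))
d=read_camera("scene");cv2.imwrite("pics/s33.png",d["img"]);cv2.imwrite("pics/t33.png",read_camera("top")["img"])
s=state();print(s["tcp_pos"],s["t"])
E
```

```text
tray rim 3331 z 65.7 [575.4 -50.9] [131.2 271.1] 5.9 tray frame [-0.7 -0.5]
pack 1691 z 108.7 [575.4 -50.6] [48.  62.7] 5.7 tray frame [-0.6 -0.2]
red 2673 z 98.6 [565.6  32.4] [40.1 52.4] 5.8 tray frame [-1.9 83.3]
blue 1960 z 98.7 [ 584.9 -135.4] [40.4 54.1] 6.0 tray frame [  0.2 -85.6]
sensor 1831 139.21742506760472 ((575.5056762695312, -51.99223709106445), 19.944129943847656)
tilt [ 0.001 -0.006]
[574.03635136 -51.00781489 253.90845191] 51.0
```

View pics/w33.png

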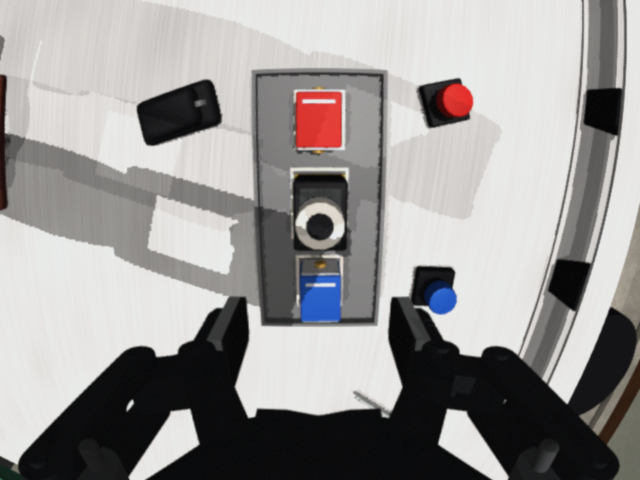

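View pics/s33.png

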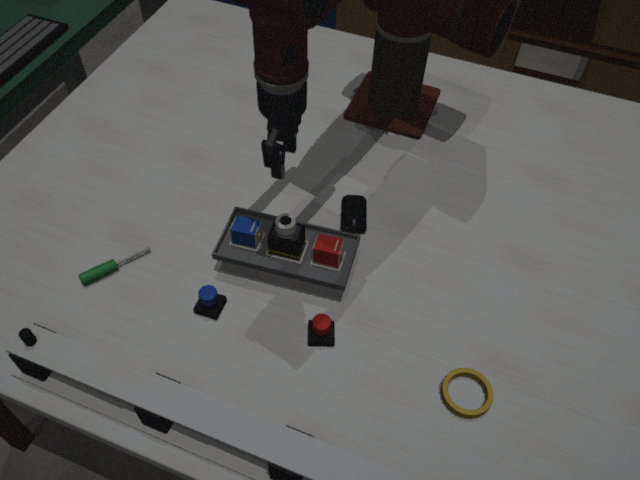

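Everything is in place: red (319,120), sensor on the pack (320,225), blue (321,290), tray level. In the scene view the mouse, tape and screwdriver are where they started. Handing in.

```bash
python3 -c "
from rig import *
print(close_job())"
```

```text
the job is handed in; nothing more can be done
None
```

The tray is loaded as asked and the job is handed in, at 51 s of the 115 s allowed. In order: pack on the middle mark, blue box at the -y end (blue post), red box at the +y end (red post), and the sensor upright on top of the pack.

**Final checks, all good:**

| Item | Final reading |
|---|---|
| Pack | within about 1 mm of the middle mark |
| Blue box | within about 1 mm of its mark |
| Red box | within about 2 mm of its mark |
| Squareness | all three within about 0.3° of the tray |
| Tray | level and unmoved (rim at z 65.7 mm) |
| Sensor | upright, about 1.5 mm from the pack's measured centre |

The mouse, tape and screwdriver looked unmoved in the last pictures, and the gripper was well above the load.

**What went wrong along the way:**
- **Failed grips:** one first grip each on the blue and red boxes failed, and two on the sensor. The depth image showed the real fingertips about 27–40 mm short of the reported TCP, which disagrees with the stated tool frame. The pack and boxes were therefore held near their top edges, and I corrected the height only for the sensor.
- **Force on the red box:** in its failed grip the wrist force rose to about 51 N as the finger pads pressed on the box. That is under the 120 N wrist limit. It would be over the 40 N limit if finger contact counts as the gripper's body. Afterwards the box stood upright where it had been.

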